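# Lid the parts pot over a lens barrel

### The arm

A 7-joint arm with a two-finger parallel gripper is mounted at the origin on the work surface. World frame = base frame: x ahead of the robot, y to its left, z up, the work surface at z = 0. Lengths are in m, angles in rad, forces in N, time in s.
With the tool pointing down it reaches from about 0.425 to 0.875 m from the base axis. Payload 9.9 kg.
Tool frame: the origin (TCP) lies on the centre line of the jaws, within the pads' length; the fingertips stand 25 mm ahead of it and the grasp point (between the pads) lies 6 mm ahead of it; z points along the fingers, y is the line along which they close (so a half turn about z gives the same grasp; the last joint's range is limited). The gripper opens to 85 mm and grips with 20 to 120 N. Pads are 22 mm wide; open, the fingers measure 114 mm over their backs; the gripper's body (76 mm by 85 mm) begins 54 mm behind the grasp point. The pads swing forward as they close: fully open they stand 13 mm farther back than shut.
Start: joints at [-1.317, 0.576, 0.025, 1.437, -0.015, 1.129, -0.057], TCP at [0.224, 0.637, 0.256] pointing down, gripper open.
Joint ranges: [-2.76, 2.76], [-0.34, 2.15], [-1.52, 1.57], [0.19, 2.46], [-1.09, 4.23], [0.17, 1.99], [-2.82, 2.82]. Speed limits (rad/s): [2.22, 2.22, 3.01, 3.01, 3.14, 3.14, 3.14].

### API

Orientations are given as a unit quaternion [w, x, y, z].
In Python, from rig import sensors, eyes, job gives the robot as it stands.
- The arm moves only by the tool servo_tool, never from a script. Its argument "deltas" is a list that holds one entry, the list of rows, each a list of 5 numbers: the opening, from -1 (shut) to 1 (fully open), then the shift along the tool's x, y, z each as a share of 200 mm, from -1 to 1, then the turn about the tool's z as a share of 90 degrees, from -1 to 1. In form: [[[gripper, tx, ty, tz, turn], ...]]. A call has exactly 8 rows; each row is the pose to reach, as a shift and turn from the pose commanded when the call began, along the tool's axes at that moment; what a row does not reach only later rows make up. A row lasts 1/10 s, in which the tool goes at most 50 mm and 8.59 degrees, less where a joint would pass 70% of its speed; a pose out of reach is approached as far as the arm can. A call with a number of a shift or a turn outside -1 to 1 is refused whole. A call with a gripper value outside its range is refused whole. The fingers move at their own pace and stop on an object; "grip_force" is the grip in N (left out, the last holds). Time passes only in rows, so rows that repeat a pose let the fingers close, or fill a call up. It gives the time, the measured TCP pose, the force, the opening and the grip force at its end, in the units of the state.
- sensors.get_state(): the state, without advancing time (a new reading comes with each control period).
- eyes.snapshot(name): name is "scene" or "side" or "wrist"; returns the picture (400x640x3 uint8, blue, green, red); there is no depth.
- eyes.camera_info(name): a dict with "intrinsics" (3x3 intrinsics, pixels), "R" (3x3) and "t" (3): a world point X has camera coordinates R X + t; the wrist camera has in their place "mount" (4x4, takes a point from camera to tool coordinates, whose origin is the TCP and whose axes are the flange's). Camera axes: x right, y down, z forward; pixel columns grow to the right and rows downward; lengths in m; the calibration is good to about 2 mm. A picture is of the moment at which its call begins: read the wrist's pose just before it. camera_info takes no time and is no camera call.
- job.close_job(): hands the job in; it is judged then, once.
The state is a dict: "time_s": time; "joint_pos": joint angles; "joint_vel": joint speeds; "joint_efforts": joint torques, N m; "position": TCP position; "ee_rot": TCP orientation; "ft_force": force on the tool from outside, world axes, zero at the start; "moment": the same for the moment, N m; "opening": finger opening in m; "grasp_force": force on a finger pad.
Only numpy, scipy, OpenCV 4.12 (cv2) and the standard library are available. Lean on these libraries where they do the work, as an engineer would, in place of code of your own. Each camera call takes 0.05 s, during which the arm holds its last target. There are 200 camera calls.

### The job

Put the small brass lens barrel into the open steel parts pot. Then turn the pot's lid, which lies upside down on its knob, the right way up: stand it on edge in the slot of the wooden stand and let go, take it again another way, and set it on the pot, knob up, so that it sits fully down and level with the pot upright on the bench. Do not tip the pot over or disturb the cup, spool, jar and screwdriver.

Things in the scene. Friction and masses are not known exactly. Their poses are not given: they have to be found in the camera images.
- pot: loose open round steel pot (all sizes in mm), 0.45 kg, 44 high; outer diameter 55 (tapering to 53 over the top 4), wall 3, inner floor 6 above the bench, flat foot disc of diameter 72 and 5 thick. Origin at the centre of its underside, z up
- pot_rim (a point): centre of the pot's mouth, at rim height (44 above the pot's underside)
- lid: loose aluminium cap with a black knob (mm), 0.12 kg. Cap: diameter 66, 13 thick: 4 top plate over a 9 deep skirt (inner diameter 59). Knob: diameter 22, 26 long. Origin: centre of the skirt's open edge; +z runs through plate (9 to 13) and knob (13 to 39). Starts upside down on its knob (+z down, origin at 39). On the pot the plate rests on the rim: +z up, origin 35 above the pot's underside
- lid_mid (a point): centre of the cap's 13 thickness, on its axis, 6.5 from the open edge (without the knob)
- lid_knob (a point): on the lid's axis, 16 out from the top plate and 10 from the knob's end: a good height to grip
- stand: fixed wooden stand (mm): base 44 (x) by 90 (y) by 8, two walls 10 thick (y), 44 long (x), 28 high; between them a slot along x, 15.2 wide (y) but flared to 24 over its top 5, open at both ends, floor 8 above the bench. The lid stands in it on edge, its axis along the stand's y, either way round, its centre 41 above the bench. Origin: centre of the underside, z up
- stand_slot (a point): centre of the slot's floor, 8 above the bench
- barrel: loose brass lens barrel standing upright, 30 high, 0.05 kg: diameter 20 up to 10, then diameter 16 to the top. Origin at the centre of its underside, z up
- cup: bystander: empty white plastic cup, 64 across, 60 high, origin under its centre
- spool: bystander: steel spool of copper wire, 40 across, 46 high, origin under its centre
- jar: bystander: amber jar with a brass cap, 60 across, 85 high, origin under its centre
- screwdriver: bystander: small screwdriver lying on the bench, 160 long along its x axis
Things that resemble listed ones, but are neither listed nor needed, are in the scene too. Leave any green look-alike of the lid alone.

How it is judged:
By the outcome, as a careful person would: the job done as asked, in the order asked, and still so for the second after the job is handed in, with the robot touching nothing.
It also fails if it takes over 72 s, if anything falls off the work surface, if the arm or the gripper's body presses on something with over 40 N, if the wrist force passes 120 N, or if a joint passes its speed limit or range.

## Working session

There is one attempt and no reset: what is moved stays moved. The work goes in short steps, Python scripts to look and compute and a tool call to move; the robot and the scene stay as the last step left them, time stands still between calls to the robot, and variables do not carry over. Pictures are saved under pics/ and viewed, at most 10 in all, crops included, and the job is handed in when it is done.

Besides the shell and the picture viewer there is one more tool, called after "Request:" as a command line: name --argument value ..., lists and objects as JSON in quotes. servo_tool: Moves the arm, as the interface text tells. Shift numbers are shares of 200 mm and turn numbers shares of 90 degrees, none past 1 either way. Its arguments: {"type":"object","properties":{"deltas":{"type":"array"},"grip_force":{"type":"number"}},"required":["deltas"]}

```bash
ls; mkdir -p pics; python3 - <<'E'
from rig import sensors, eyes
import cv2,json,numpy as np
s=sensors.get_state();print(s)
a=eyes.snapshot("scene");b=eyes.snapshot("side");cv2.imwrite("pics/scene0.png",a);cv2.imwrite("pics/side0.png",b)
c=eyes.snapshot("wrist");cv2.imwrite("pics/wrist0.png",c)
for n in("scene","side","wrist"):print(n,eyes.camera_info(n))
cv2.imwrite("pics/all0.png",np.vstack([cv2.resize(a,(480,300)),cv2.resize(b,(480,300))]))
E
```

```text
pics
{'time_s': 0.0, 'joint_pos': array([-1.31680144,  0.57654792,  0.02482206,  1.43794811, -0.01500999,
        1.12899524, -0.05647614]), 'joint_vel': array([-0.00151247, -0.00038896,  0.00050698,  0.00020613, -0.00151371,
       -0.00136494,  0.00076732]), 'joint_efforts': array([ 7.57559028e-04, -7.65755582e+01,  2.25004569e+00, -2.85978752e+01,
        1.52258651e-02,  1.26135629e-02, -3.80814527e-05]), 'position': array([0.22353626, 0.63645452, 0.25541735]), 'ee_rot': array([-1.09701405e-04,  1.68060223e-01,  9.85776357e-01, -8.50224487e-04]), 'ft_force': array([-0.24908046, -0.03370349, -0.05675588]), 'moment': array([ 0.03001939,  0.03416466, -0.02883061]), 'grasp_force': 0.0, 'opening': 0.0852092487669094}
scene {'intrinsics': array([[373.9069835 ,   0.        , 324.04678543],
       [  0.        , 373.9069835 , 207.29139814],
       [  0.        ,   0.        ,   1.        ]]), 'R': array([[-0.65846793,  0.75238142,  0.01849785],
       [ 0.58081224,  0.52363775, -0.62326611],
       [-0.47862002, -0.39965697, -0.78179101]]), 't': array([ 0.35141153, -0.29566127,  1.368107
[... 211 characters left out ...]
7018504, -0.00265902],
       [-0.17463599, -0.61474601, -0.76914863],
       [ 0.20617783,  0.74100431, -0.63906441]]), 't': array([-0.53737999,  0.15588185,  0.98702109])}
wrist {'intrinsics': array([[277.00456723,   0.        , 318.25539478],
       [  0.        , 277.00456723, 200.86041158],
       [  0.        ,   0.        ,   1.        ]]), 'mount': array([[ 2.97619120e-05, -9.52602105e-01, -3.04219047e-01,
         7.70004464e-02],
       [ 9.99999919e-01, -9.41209216e-05,  3.92551678e-04,
         2.80884943e-04],
       [-4.02578932e-04, -3.04219034e-01,  9.52602025e-01,
        -1.16932886e-01],
       [ 0.00000000e+00,  0.00000000e+00,  0.00000000e+00,
         1.00000000e+00]])}
```

View pics/scene0.png

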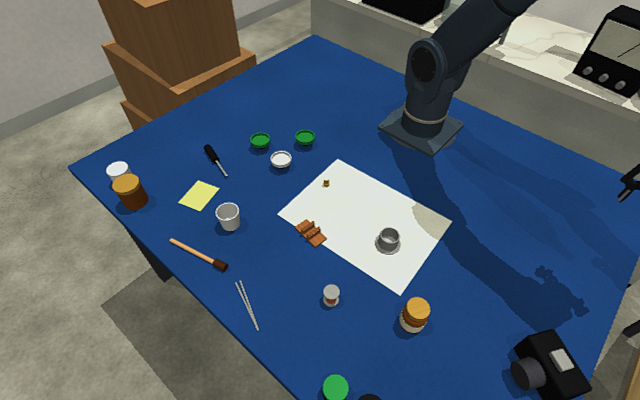

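View pics/side0.png

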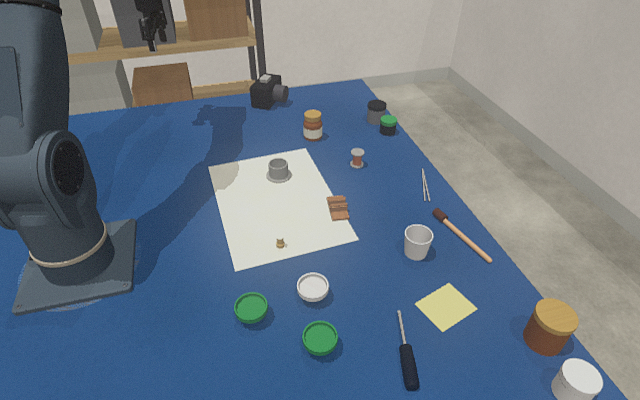

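The scene view shows:
- **Lid:** the white/silver cap at scene (281,159), side (313,287). The caps at scene (260,141) and (305,137) are green look-alikes, to be left alone.
- **Barrel:** the brass piece at scene (326,183), side (280,243).
- **Pot:** scene (387,240), side (278,170).
- **Stand:** scene (311,233), side (338,208).

Next I'll triangulate these and confirm them in a crop.

```bash
cat > h.py <<'E'
import cv2,numpy as np
from scipy.spatial.transform import Rotation as Rn
from rig import sensors,eyes
def cam(n,s=None):
    c=eyes.camera_info(n);K=c["intrinsics"]
    if n!="wrist":return K,c["R"],c["t"]
    s=s or sensors.get_state();w,x,y,z=s["ee_rot"]
    T=np.eye(4);T[:3,:3]=Rn.from_quat([x,y,z,w]).as_matrix();T[:3,3]=s["position"]
    M=np.linalg.inv(T@c["mount"]);return K,M[:3,:3],M[:3,3]
def plane(c,uv,z):
    K,R,t=c;uv=np.atleast_2d(uv).astype(float)
    d=(np.linalg.inv(K)@np.c_[uv,np.ones(len(uv))].T).T@R;o=-R.T@t
    return o+d*((z-o[2])/d[:,2])[:,None]
def proj(c,X):
    K,R,t=c;p=(R@np.atleast_2d(X).T).T+t;p=p@K.T;return p[:,:2]/p[:,2:]
def tri(c1,p1,c2,p2):
    A=[];b=[]
    for c,p in((c1,p1),(c2,p2)):
        K,R,t=c;P=K@np.c_[R,t]
        for i in(0,1):
            r=p[i]*P[2]-P[i];A.append(r[:3]);b.append(-r[3])
    return np.linalg.lstsq(np.array(A),np.array(b),rcond=None)[0]
E
python3 - <<'E'
from h import *
a=cv2.imread("pics/scene0.png");b=cv2.imread("pics/side0.png");A=cam("scene");B=cam("side")
for n,p,q in(("lid",(281,159),(313,287)),("barrel",(326,183),(280,243)),("pot",(388,237),(278,167)),("stand",(311,233),(338,208)),("cup",(228,216),(418,242)),("spool",(331,295),(357,158)),("jar",(130,192),(550,327)),("jar2",(415,315),(313,125)),("sdr tip",(227,176),(400,312)),("sdr end",(206,147),(412,385)),("g1",(260,141),(320,338)),("g2",(305,137),(250,307)),("knife",(225,268),(438,213))):
    print(n,tri(A,p,B,q).round(3))
cr=lambda i,x,y,w,h,k:cv2.resize(i[y:y+h,x:x+w],None,fx=k,fy=k,interpolation=cv2.INTER_CUBIC)
cv2.imwrite("pics/c0.png",np.vstack([cr(a,240,120,200,150,2*2)[:300*2],]).copy())
w=cv2.imread("pics/wrist0.png")
cv2.imwrite("pics/c1.png",np.vstack([cv2.resize(cr(a,240,120,200,150,4),(533,400))[:300],cv2.resize(w,(533,300))[:300]]) if 0 else np.hstack([np.vstack([cr(a,245,120,130,100,3),cr(b,230,190,130,100,3)]),np.vstack([cr(a,285,160,130,100,3),cr(b,230,140,130,100,3)])]))
E
```

```text
lid [ 0.483 -0.231  0.031]
barrel [ 0.447 -0.068  0.008]
pot [0.499 0.202 0.03 ]
stand [0.618 0.022 0.002]
cup [ 0.746 -0.175  0.034]
spool [0.731 0.194 0.023]
jar [ 0.882 -0.45   0.042]
jar2 [0.648 0.379 0.042]
sdr tip [ 0.638 -0.321  0.008]
sdr end [ 0.598 -0.47   0.014]
g1 [ 0.466 -0.347  0.028]
g2 [ 0.351 -0.246  0.031]
knife [ 0.855 -0.07   0.006]
```

View pics/c1.png

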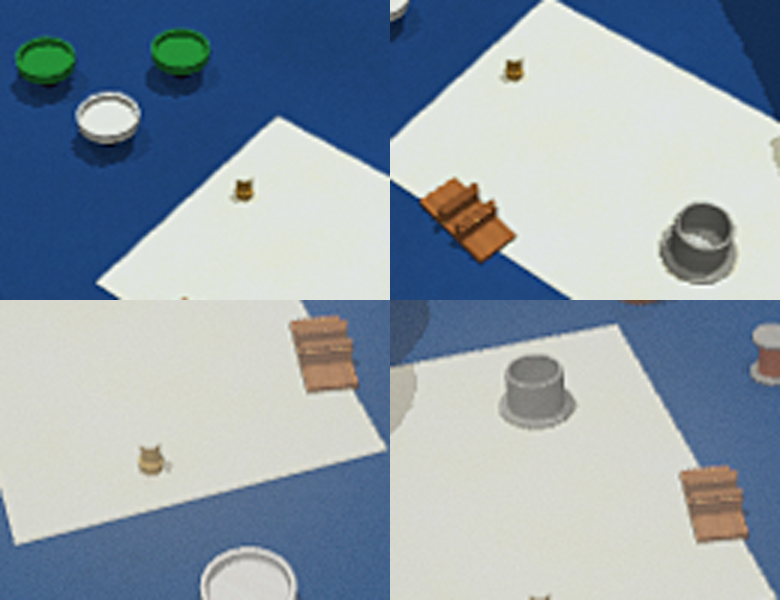

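The crop confirms the picks: the lid is the white/silver cap with its rim up, beside two green copies. The barrel, stepped and brass, stands on the paper, the slotted wooden stand is at the paper's edge, and the pot has a foot disc. I'll move the wrist camera over the work area for accurate poses.

Request:
servo_tool --deltas '[[[1, -1, -0.95, -0.1, 0.72], [1, -1, -0.95, -0.1, 0.72], [1, -1, -0.95, -0.1, 0.72], [1, -1, -0.95, -0.1, 0.72], [1, -1, -0.95, -0.1, 0.72], [1, -1, -0.95, -0.1, 0.72], [1, -1, -0.95, -0.1, 0.72], [1, -1, -0.95, -0.1, 0.72]]]' --grip_force 30

```text
time_s: 0.95
position: [0.35, 0.3902, 0.2765]
ee_rot: [-0.0, 0.673, 0.74, 0.0]
ft_force: [0.3, 0.5, 0.3]
opening: 0.085
grasp_force: 0.0
```

Request:
servo_tool --deltas '[[[1, -1, 0.65, 0, 0], [1, -1, 0.65, 0, 0], [1, -1, 0.65, 0, 0], [1, -1, 0.65, 0, 0], [1, -1, 0.65, 0, 0], [1, -1, 0.65, 0, 0], [1, -1, 0.65, 0, 0], [1, -1, 0.65, 0, 0]]]'

```text
time_s: 1.75
position: [0.4983, 0.2068, 0.276]
ee_rot: [-0.0, 0.67, 0.743, -0.0]
ft_force: [0.4, -0.5, -0.3]
opening: 0.0852
grasp_force: 0.0
```

```bash
python3 - <<'E'
from h import *
import pickle
s=sensors.get_state();c=cam("wrist",s);w=eyes.snapshot("wrist");cv2.imwrite("pics/w1.png",w);pickle.dump(c,open("w1.pkl","wb"))
print(s["position"],s["joint_pos"])
cv2.imwrite("pics/w1b.png",cv2.resize(w,(800,500),interpolation=cv2.INTER_CUBIC))
for n,X in dict(lid=(.483,-.231,.039),barrel=(.447,-.068,.03),pot=(.499,.202,.044),stand=(.618,.022,.028)).items():print(n,proj(c,X))
E
```

```text
[0.49834806 0.20679417 0.27603784] [-0.75759848  0.3785351   0.39719049  1.77628219 -0.16931378  1.02092057
 -0.19316166]
lid [[283.75898595 414.61299659]]
barrel [[268.92480931 335.60644786]]
pot [[317.75416886 179.76776473]]
stand [[381.97897778 297.47233869]]
```

View pics/w1b.png

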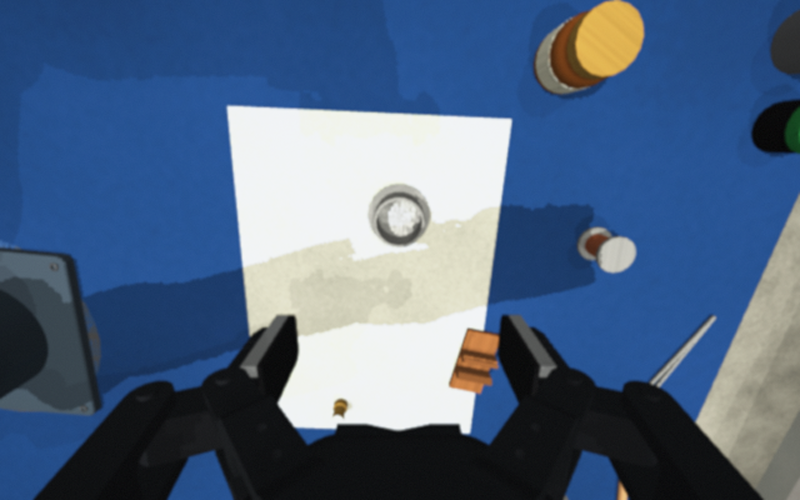

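The pot is at about (400,216) in the enlarged view, i.e. pixel (320,172). The stand, at (475,360), is partly hidden by a finger, so I'll move back for a better look at the stand and barrel.

Request:
servo_tool --deltas '[[[1, -1, -0.1, 0, 0], [1, -1, -0.1, 0, 0], [1, -1, -0.1, 0, 0], [1, -1, -0.1, 0, 0], [1, -1, -0.1, 0, 0], [1, -1, -0.1, 0, 0], [1, -1, -0.1, 0, 0], [1, -1, -0.1, 0, 0]]]'

```text
time_s: 2.6
position: [0.4996, 0.0067, 0.2761]
ee_rot: [-0.0, 0.669, 0.743, 0.0]
ft_force: [0.5, 0.4, 0.4]
opening: 0.0851
grasp_force: 0.0
```

Request:
servo_tool --deltas '[[[1, -0.6, 0, 0, 0], [1, -0.6, 0, 0, 0], [1, -0.6, 0, 0, 0], [1, -0.6, 0, 0, 0], [1, -0.6, 0, 0, 0], [1, -0.6, 0, 0, 0], [1, -0.6, 0, 0, 0], [1, -0.6, 0, 0, 0]]]'

```text
time_s: 3.4
position: [0.5119, -0.1136, 0.2763]
ee_rot: [-0.0, 0.669, 0.743, 0.0]
ft_force: [-0.1, -0.7, -0.6]
opening: 0.0854
grasp_force: 0.0
```

```bash
python3 - <<'E'
from h import *
import pickle
s=sensors.get_state();c=cam("wrist",s);w=eyes.snapshot("wrist");cv2.imwrite("pics/w2.png",w);pickle.dump(c,open("w2.pkl","wb"))
print(s["position"],s["ee_rot"],s["joint_pos"])
for n,X in dict(lid=(.483,-.231,.039),barrel=(.447,-.068,.03),pot=(.499,.202,.044),stand=(.618,.022,.028)).items():print(n,proj(c,X))
cv2.imwrite("pics/w2b.png",cv2.resize(w[0:300,180:580],(800,600),interpolation=cv2.INTER_CUBIC))
# pot from w1
w1=cv2.imread("pics/w1.png");c1=pickle.load(open("w1.pkl","rb"))
x0,y0=285,135;r=w1[y0:y0+75,x0:x0+70];g=cv2.cvtColor(r,cv2.COLOR_BGR2GRAY)
m=((g<185)&(r.max(2).astype(int)-r.min(2)<25)).astype(np.uint8);m=cv2.morphologyEx(m,cv2.MORPH_OPEN,np.ones((3,3)))
k=max(cv2.findContours(m,0,cv2.CHAIN_APPROX_NONE)[0],key=cv2.contourArea);h=cv2.convexHull(k)[:,0]+[x0,y0]
print(cv2.boundingRect(k),h.tolist())
P=plane(c1,h,.005)[:,:2];print(P.round(4).tolist())
E
```

```text
[ 0.51193556 -0.11362733  0.27630091] [-9.76134750e-05  6.69433070e-01  7.42872363e-01  9.08486204e-05] [-0.2051366   0.36323349  0.47075305  1.81388147 -0.19181795  1.00955037
  0.44580772]
lid [[288.87877043 253.29377095]]
barrel [[270.61796518 133.64065405]]
pot [[ 338.31856391 -152.32117671]]
stand [[416.57077842  72.4228598 ]]
(12, 14, 47, 48) [[326, 149], [330, 151], [339, 159], [343, 167], [343, 177], [342, 180], [339, 186], [333, 192], [330, 194], [325, 196], [316, 196], [312, 195], [308, 193], [302, 187], [298, 182], [297, 178], [297, 174], [298, 167], [301, 157], [306, 152], [312, 149]]
[[0.5067, 0.2375], [0.5126, 0.2353], [0.5264, 0.2256], [0.5335, 0.2149], [0.5354, 0.2006], [0.5345, 0.1961], [0.5314, 0.1868], [0.5238, 0.177], [0.5198, 0.1735], [0.5129, 0.1697], [0.4998, 0.1684], [0.4938, 0.1693], [0.4878, 0.1717], [0.4783, 0.1798], [0.4719, 0.1866], [0.47, 0.1923], [0.4696, 0.1981], [0.4702, 0.2083], [0.4732, 0.2229], [0.4795, 0.2305], [0.4874, 0.2355]]
```

View pics/w2b.png

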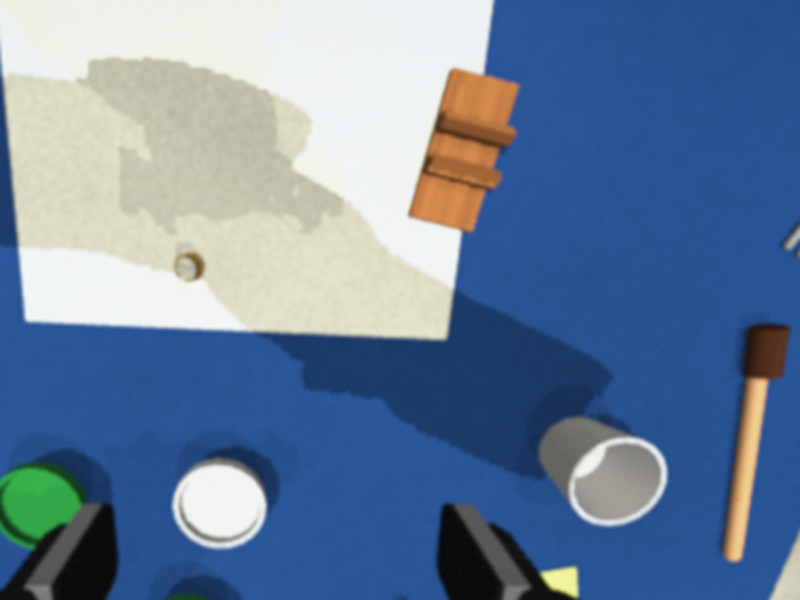

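The crop shows:
- **Stand:** base corners at about (455,70), (519,85), (472,232) and (409,215).
- **Barrel:** top at (188,266).
- **Lid:** cap at (220,504), knob hidden underneath, with a green copy to its left.

Now the poses.

```bash
python3 - <<'E'
from h import *
import pickle
c=pickle.load(open("w2.pkl","rb"));w=cv2.imread("pics/w2.png").astype(int)
big=lambda m:max(cv2.findContours(m.astype(np.uint8),0,cv2.CHAIN_APPROX_NONE)[0],key=cv2.contourArea)
def roi(m,x,y,X,Y):
    r=np.zeros(m.shape,bool);r[y:Y,x:X]=1;return m&r
B,G,R=w[...,0],w[...,1],w[...,2]
k=big(roi((R-B>40),370,25,450,125))
P=plane(c,k[:,0],.008)[:,:2].astype(np.float32)*1000
print("stand rect",cv2.minAreaRect(P))
q=np.array([(455,70),(519,85),(472,232),(409,215)])/2+[180,0]
Q=plane(c,q,.008)[:,:2];print(Q.round(4).tolist(),Q.mean(0),[np.linalg.norm(Q[i]-Q[i-1]).round(4) for i in range(4)],np.degrees(np.arctan2(*(Q[1]+Q[2]-Q[0]-Q[3])[::-1])),np.degrees(np.arctan2(*(Q[2]+Q[3]-Q[0]-Q[1])[::-1])))
k=big(roi((R>150)&(abs(R-B)<40),262,225,322,285));print("lid mask",cv2.boundingRect(k))
for z in(.039,.0345):
    P=plane(c,k[:,0],z)[:,:2].astype(np.float32)*1000;print("lid",cv2.minEnclosingCircle(P),cv2.fitEllipse(P))
sat=(R-B>45);k=big(roi(sat,262,115,292,150));P=plane(c,k[:,0],.015)[:,:2].astype(np.float32)*1000
print("barrel",cv2.boundingRect(k),cv2.minEnclosingCircle(P)," top",plane(c,[(180+188/2,266/2)],.03))
c1=pickle.load(open("w1.pkl","rb"))
from scipy.optimize import least_squares
h=np.array([[326,149],[330,151],[339,159],[343,167],[343,177],[298,167],[301,157],[306,152],[312,149],[297,174]])
P=plane(c1,h,.005)[:,:2]
r=least_squares(lambda v:np.hypot(*(P-v[:2]).T)-v[2],[.5,.2,.036]);print("pot",r.x,np.abs(r.fun).max(), "rot tool",cam("wrist")[1].round(3).tolist())
E
```

```text
stand rect ((620.5738525390625, 19.782867431640625), (89.4729995727539, 51.09628677368164), 82.65314483642578)
[[0.6043, 0.0653], [0.6452, 0.0614], [0.6346, -0.027], [0.5911, -0.0208]] [0.61880524 0.01971516] [np.float64(0.0871), np.float64(0.0411), np.float64(0.089), np.float64(0.044)] -6.857071236718685 -97.78234358054644
lid mask (266, 232, 47, 42)
lid ((483.10125732421875, -230.53662109375), 33.7052001953125) ((483.3700866699219, -230.4795684814453), (65.16272735595703, 65.95042419433594), 179.4617462158203)
lid ((482.826171875, -233.004638671875), 34.133323669433594) ((483.0984191894531, -232.9468536376953), (65.99049377441406, 66.78816223144531), 179.4616241455078)
barrel (268, 126, 14, 14) ((449.4062194824219, -67.41399383544922), 9.325433731079102)  top [[ 0.4512527  -0.06675541  0.03      ]]
pot [0.50176607 0.20495417 0.03305516] 0.0012632895364413643 rot tool [[0.995, 0.103, 0.0], [0.098, -0.948, 0.304], [0.032, -0.302, -0.953]]
```

Poses: stand (0.619, 0.020) with yaw about −7.4°, lid (0.483, −0.231), barrel (0.4495, −0.067), pot (0.502, 0.203). I'll go over the barrel first.

Request:
servo_tool --deltas '[[[1, 0.264, -0.287, 0.9, 0], [1, 0.264, -0.287, 0.9, 0], [1, 0.264, -0.287, 0.9, 0], [1, 0.264, -0.287, 0.9, 0], [1, 0.264, -0.287, 0.9, 0], [1, 0.264, -0.287, 0.9, 0], [1, 0.264, -0.287, 0.9, 0], [1, 0.264, -0.287, 0.9, 0]]]'

```text
time_s: 4.25
position: [0.4511, -0.0686, 0.0978]
ee_rot: [0.001, 0.67, 0.742, 0.001]
ft_force: [0.1, -0.3, -0.7]
opening: 0.0855
grasp_force: 0.0
```

```bash
python3 - <<'E'
from h import *
s=sensors.get_state();c=cam("wrist",s);w=eyes.snapshot("wrist");cv2.imwrite("pics/w3.png",w)
x=w.astype(int);m=((x[...,2]-x[...,0]>45)).astype(np.uint8)
ks=[k for k in cv2.findContours(m,0,cv2.CHAIN_APPROX_NONE)[0] if cv2.contourArea(k)>60]
print(s["position"],s["ee_rot"],proj(c,(.4495,-.067,.03)),proj(c,(.4495,-.067,.01)))
for k in ks:
    P=plane(c,k[:,0],.02)[:,:2].astype(np.float32)*1000
    print(cv2.boundingRect(k),cv2.minEnclosingCircle(P))
    b=cv2.boundingRect(k);print(plane(c,[(b[0]+b[2]/2,b[1]+b[3])],.0)[0],plane(c,[(b[0]+b[2]/2,b[1])],.03)[0])
E
```

```text
[ 0.4510878  -0.06863388  0.09779972] [0.00143885 0.67026696 0.7421179  0.00107174] [[314.64118624 223.41074232]] [[314.85951292 213.70761197]]
(301, 202, 24, 18) ((447.3955383300781, -63.05540084838867), 9.18715763092041)
[ 0.44879168 -0.07641169  0.        ] [ 0.44677784 -0.05101893  0.03      ]
(503, 47, 124, 139) ((606.6746826171875, 19.851835250854492), 45.913326263427734)
[ 0.64724795 -0.02701897  0.        ] [0.58695321 0.06074718 0.03      ]
```

Request:
servo_tool --deltas '[[[1, 0, -0.005, 0.29, 0], [1, 0, -0.005, 0.29, 0], [1, 0, -0.005, 0.29, 0], [1, 0, -0.005, 0.29, 0], [-1, 0, -0.005, 0.29, 0], [-1, 0, -0.005, 0.29, 0], [-1, 0, -0.005, 0.29, 0], [-1, 0, -0.005, 0.29, 0]]]' --grip_force 30

```text
time_s: 5.1
position: [0.4486, -0.0681, 0.0387]
ee_rot: [0.0, 0.67, 0.742, 0.0]
ft_force: [-0.1, -0.4, 0.0]
opening: 0.0279
grasp_force: 0.0
```

Request:
servo_tool --deltas '[[[-1, 0, 0, 0, 0], [-1, 0, 0, 0, 0], [-1, 0, 0, 0, 0], [-1, 0, 0, 0, 0], [-1, 0, 0, 0, 0], [-1, 0, 0, -0.35, 0], [-1, 0, 0, -0.35, 0], [-1, 0, 0, -0.35, 0]]]'

```text
time_s: 5.9
position: [0.4496, -0.0684, 0.1104]
ee_rot: [0.002, 0.67, 0.742, 0.001]
ft_force: [-0.2, 0.9, -0.6]
opening: 0.0148
grasp_force: 29.6
```

Request:
servo_tool --deltas '[[[-1, 1, 0.4, -0.2, 0], [-1, 1, 0.4, -0.2, 0], [-1, 1, 0.4, -0.2, 0], [-1, 1, 0.4, -0.2, 0], [-1, 1, 0.4, -0.2, 0], [-1, 1, 0.4, -0.2, 0], [-1, 1, 0.4, -0.2, 0], [-1, 1, 0.4, -0.2, 0]]]'

```text
time_s: 6.7
position: [0.5069, 0.1374, 0.1477]
ee_rot: [-0.0, 0.671, 0.742, -0.001]
ft_force: [-0.1, -0.1, -0.6]
opening: 0.0148
grasp_force: 29.6
```

```bash
python3 - <<'E'
from h import *
s=sensors.get_state();c=cam("wrist",s);w=eyes.snapshot("wrist");cv2.imwrite("pics/w4.png",w)
print(s["position"],s["ee_rot"],s["opening"],proj(c,(.502,.203,.044)))
cv2.imwrite("pics/w4b.png",w)
E
```

```text
[0.50693901 0.13740139 0.14766999] [-1.63796745e-04  6.70807932e-01  7.41630688e-01 -7.82911936e-04] 0.014830641158330661 [[319.33564315 128.71786155]]
```

View pics/w4b.png

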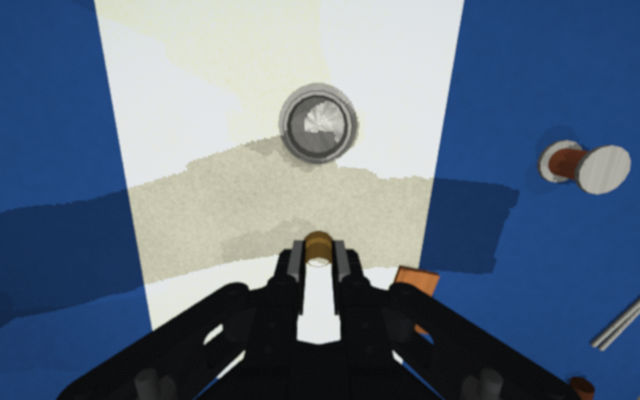

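The barrel is held at (319,247). The pot's rim is centred at about (318,127), which matches the estimate. Now I'll move over it and release.

Request:
servo_tool --deltas '[[[-1, 0.337, 0.007, 0.1, 0], [-1, 0.337, 0.007, 0.1, 0], [-1, 0.337, 0.007, 0.2, 0], [-1, 0.337, 0.007, 0.373, 0], [-1, 0.337, 0.007, 0.373, 0], [-1, 0.337, 0.007, 0.373, 0], [-1, 0.337, 0.007, 0.373, 0], [-1, 0.337, 0.007, 0.373, 0]]]'

```text
time_s: 7.55
position: [0.5028, 0.2061, 0.075]
ee_rot: [0.0, 0.67, 0.742, 0.001]
ft_force: [-0.7, 0.5, -1.9]
opening: 0.0143
grasp_force: 29.5
```

Request:
servo_tool --deltas '[[[-0.2, 0, 0, 0, 0], [-0.2, 0, 0, 0, 0], [-0.2, 0, 0, 0, 0], [-0.2, 0, 0, 0, 0], [1, 0, 0, -0.5, 0], [1, 0, 0, -0.5, 0], [1, -0.4, 0, -0.6, 0], [1, -0.4, 0, -0.6, 0]]]'

```text
time_s: 8.35
position: [0.5109, 0.1251, 0.1957]
ee_rot: [0.001, 0.67, 0.743, 0.001]
ft_force: [0.7, -0.8, -0.3]
opening: 0.0852
grasp_force: 0.0
```

```bash
python3 - <<'E'
from h import *
s=sensors.get_state();c=cam("wrist",s);w=eyes.snapshot("wrist");b=eyes.snapshot("scene");cv2.imwrite("pics/w5.png",w)
import pickle;pickle.dump(c,open("w5.pkl","wb"))
p=proj(c,(.502,.2045,.044))[0].astype(int);print(s["position"],s["ee_rot"],p)
p=np.clip(p,75,325);q=w[p[1]-75:p[1]+75,p[0]-75:p[0]+75]
cv2.imwrite("pics/w5b.png",np.hstack([cv2.resize(q,(390,390)),cv2.resize(b[195:265,345:415],(390,390))]))
E
```

```text
[0.51092047 0.12512731 0.19574757] [0.0010849  0.66962665 0.7426962  0.00115517] [315 110]
```

View pics/w5b.png

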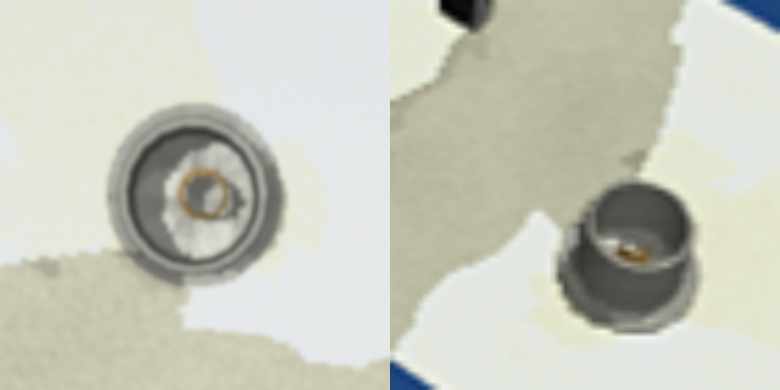

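The barrel stands upright inside the pot. The ring at (205,193) in the left panel is its top, and the pot is undisturbed. Next is the lid, with the tool turned to line up with the stand.

Request:
servo_tool --deltas '[[[1, -1, -0.2, 0, 0.149], [1, -1, -0.2, 0, 0.149], [1, -1, -0.2, 0, 0.149], [1, -1, -0.2, 0, 0.149], [1, -1, -0.2, 0, 0.149], [1, -1, -0.2, 0, 0.149], [1, -1, -0.2, 0, 0.149], [1, -1, -0.2, 0, 0.149]]]'

```text
time_s: 9.25
position: [0.4911, -0.0746, 0.1934]
ee_rot: [-0.0, 0.751, 0.66, 0.0]
ft_force: [-0.7, 0.1, -0.1]
opening: 0.0853
grasp_force: 0.0
```

Request:
servo_tool --deltas '[[[1, -0.765, 0.057, 0.2, 0], [1, -0.765, 0.057, 0.2, 0], [1, -0.765, 0.057, 0.2, 0], [1, -0.765, 0.057, 0.2, 0], [1, -0.765, 0.057, 0.45, 0], [1, -0.765, 0.057, 0.45, 0], [1, -0.765, 0.057, 0.45, 0], [1, -0.765, 0.057, 0.45, 0]]]'

```text
time_s: 10.05
position: [0.483, -0.229, 0.1052]
ee_rot: [0.001, 0.752, 0.66, 0.0]
ft_force: [-0.1, 0.7, 0.3]
opening: 0.0856
grasp_force: 0.0
```

```bash
python3 - <<'E'
from h import *
s=sensors.get_state();c=cam("wrist",s);w=eyes.snapshot("wrist");cv2.imwrite("pics/w6.png",w)
x=w.astype(int);m=((x.min(2)>150)).astype(np.uint8)
print(s["position"],s["ee_rot"],proj(c,(.4831,-.231,.039)))
for k in cv2.findContours(m,0,cv2.CHAIN_APPROX_NONE)[0]:
    if cv2.contourArea(k)>1500:
        P=plane(c,cv2.convexHull(k)[:,0],.039)[:,:2].astype(np.float32)*1000
        print(cv2.boundingRect(k),cv2.minEnclosingCircle(P),cv2.fitEllipse(P))
E
```

```text
[ 0.48295363 -0.22899128  0.10522574] [5.79972530e-04 7.51694189e-01 6.59511426e-01 4.34104586e-04] [[317.3886377  229.43998524]]
(546, 229, 94, 99) ((690.0783081054688, -301.4808044433594), 46.28062057495117) ((691.1307983398438, -301.3857116699219), (77.69287109375, 100.84837341308594), 114.28799438476562)
(273, 185, 91, 85) ((483.4579772949219, -230.84523010253906), 33.41241455078125) ((483.41986083984375, -230.97955322265625), (65.19986724853516, 66.85208892822266), 177.0869903564453)
(62, 0, 448, 96) ((483.7650451660156, -92.0638198852539), 126.36399841308594) ((-396.6124267578125, -320.5482177734375), (176.22103881835938, 1528.7537841796875), 0.0)
```

Request:
servo_tool --deltas '[[[1, -0.005, 0, 0.355, 0], [1, -0.005, 0, 0.355, 0], [1, -0.005, 0, 0.355, 0], [1, -0.005, 0, 0.355, 0], [-1, -0.005, 0, 0.355, 0], [-1, -0.005, 0, 0.355, 0], [-1, -0.005, 0, 0.355, 0], [-1, -0.005, 0, 0.355, 0]]]' --grip_force 25

```text
time_s: 10.9
position: [0.4828, -0.2311, 0.0347]
ee_rot: [0.001, 0.752, 0.659, 0.001]
ft_force: [-1.0, 1.3, 10.5]
opening: 0.0655
grasp_force: 25.1
```

Request:
servo_tool --deltas '[[[-1, 0, 0, 0, 0], [-1, 0, 0, 0, 0], [-1, 0, 0, -0.1, 0], [-1, 0, 0, -0.4, 0], [-1, 0, 0, -0.4, 0], [-1, 0, 0, -0.4, 0], [-1, 0, 0, -0.4, 0], [-1, 0, 0, -0.4, 0]]]'

```text
time_s: 11.7
position: [0.4813, -0.2301, 0.1117]
ee_rot: [-0.001, 0.752, 0.659, -0.0]
ft_force: [-0.2, -0.9, -1.2]
opening: 0.0654
grasp_force: 29.1
```

Request:
servo_tool --deltas '[[[-1, 0.8, 0.51, -0.1, 0], [-1, 0.8, 0.51, -0.1, 0], [-1, 0.8, 0.51, -0.1, 0], [-1, 0.8, 0.51, -0.1, 0], [-1, 0.8, 0.51, -0.1, 0], [-1, 0.8, 0.51, -0.1, 0], [-1, 0.8, 0.51, -0.1, 0], [-1, 0.8, 0.51, -0.1, 0]]]'

```text
time_s: 12.5
position: [0.603, -0.087, 0.1323]
ee_rot: [-0.0, 0.753, 0.658, -0.001]
ft_force: [-0.3, 0.8, -1.9]
opening: 0.0654
grasp_force: 29.1
```

```bash
python3 - <<'E'
from h import *
s=sensors.get_state();c=cam("wrist",s);w=eyes.snapshot("wrist");b=eyes.snapshot("side");cv2.imwrite("pics/w7.png",w)
import pickle;pickle.dump(c,open("w7.pkl","wb"))
print(s["position"],s["ee_rot"],s["joint_pos"].round(2),proj(c,(.619,.02,.028)))
C=cam("side");q=proj(C,s["position"])[0].astype(int);print(q)
cv2.imwrite("pics/w7b.png",np.hstack([w[0:300,180:520],cv2.resize(b[q[1]-70:q[1]+55,q[0]-50:q[0]+75],(300,300))]))
E
```

```text
[ 0.60300266 -0.08701085  0.13227808] [-2.42206005e-04  7.52999844e-01  6.58020383e-01 -5.92300157e-04] [-0.25  0.67  0.52  1.78 -0.44  0.82  0.35] [[319.20599756  68.8408493 ]]
[347 196]
```

View pics/w7b.png

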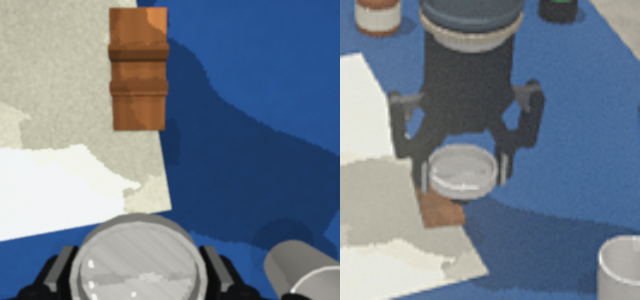

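The lid is held level in the jaws, and the stand is square to the tool, with base corners at about (108,8), (167,8), (165,129) and (113,130). I'll refine the stand pose from this view.

```bash
python3 - <<'E'
from h import *
import pickle
c=pickle.load(open("w7.pkl","rb"));w=cv2.imread("pics/w7.png").astype(int)
q=np.array([(108,8),(167,8),(165,130),(113,130)])+[180,0]
Q=plane(c,q,.008)[:,:2];print(Q.round(4).tolist(),Q.mean(0),[np.linalg.norm(Q[i]-Q[i-1]).round(4) for i in range(4)],np.degrees(np.arctan2(*(Q[2]+Q[3]-Q[0]-Q[1])[::-1])))
m=((w[...,2]-w[...,0]>40)&(w[...,2]>60)).astype(np.uint8);m[140:]=0;m[:,:270]=0;m[:,370:]=0
k=max(cv2.findContours(m,0,cv2.CHAIN_APPROX_NONE)[0],key=cv2.contourArea)
print(cv2.boundingRect(k),cv2.minAreaRect(plane(c,k[:,0],.008)[:,:2].astype(np.float32)*1000))
# brightness profile along column centre
print([int(v) for v in w[8:135,312:326,2].mean(1)])
for r in (43,57,78,92): print(r,[plane(c,[(318,r)],z)[0][:2].round(4).tolist() for z in(.028,.008)])
E
```

```text
[[0.6018, 0.0669], [0.6455, 0.061], [0.6347, -0.0269], [0.5912, -0.021]] [0.61831487 0.02000283] [np.float64(0.0885), np.float64(0.0441), np.float64(0.0885), np.float64(0.0439)] -96.92740871129357
(287, 7, 62, 124) ((617.837646484375, 20.39541244506836), (89.30061340332031, 47.36959457397461), 82.56678771972656)
[150, 149, 148, 148, 147, 147, 147, 147, 147, 147, 147, 147, 148, 148, 148, 148, 148, 148, 148, 148, 148, 148, 148, 148, 148, 148, 148, 148, 148, 148, 149, 148, 146, 140, 136, 136, 136, 135, 133, 132, 128, 117, 105, 98, 97, 98, 98, 98, 97, 94, 85, 74, 71, 87, 114, 131, 135, 136, 135, 137, 141, 145, 149, 149, 149, 150, 149, 148, 145, 139, 134, 129, 125, 123, 122, 122, 121, 121, 120, 118, 116, 116, 119, 127, 137, 138, 124, 108, 116, 131, 136, 135, 136, 139, 143, 147, 149, 150, 150, 149, 149, 148, 147, 146, 145, 145, 146, 146, 145, 144, 144, 142, 141, 140, 139, 136, 133, 131, 129, 129, 128, 127, 139, 165, 186, 196, 199]
43 [[0.6204, 0.0367], [0.6209, 0.0409]]
57 [[0.6192, 0.0278], [0.6196, 0.0312]]
78 [[0.6173, 0.014], [0.6176, 0.0162]]
92 [[0.616, 0.0045], [0.6162, 0.0058]]
```

Request:
servo_tool --deltas '[[[-1, 0.542, 0.004, 0, 0], [-1, 0.542, 0.004, 0, 0], [-1, 0.542, 0.004, 0.15, 0], [-1, 0.542, 0.004, 0.32, 0], [-1, 0.542, 0.004, 0.32, 0], [-1, 0.542, 0.004, 0.32, 0], [-1, 0.542, 0.004, 0.32, 0], [-1, 0.542, 0.004, 0.32, 0]]]'

```text
time_s: 13.4
position: [0.6198, 0.0211, 0.0703]
ee_rot: [0.001, 0.753, 0.659, 0.001]
ft_force: [0.2, 0.5, -1.4]
opening: 0.0655
grasp_force: 29.2
```

Request:
servo_tool --deltas '[[[-1, 0, 0, 0, 0], [-1, 0, 0, 0.005, 0], [-1, 0, 0, 0.01, 0], [-1, 0, 0, 0.015, 0], [-1, 0, 0, 0.02, 0], [-1, 0, 0, 0.025, 0], [-1, 0, 0, 0.025, 0], [-1, 0, 0, 0.025, 0]]]'

```text
time_s: 14.2
position: [0.6191, 0.0219, 0.0636]
ee_rot: [-0.0, 0.752, 0.659, -0.0]
ft_force: [-0.1, 0.3, -0.9]
opening: 0.0655
grasp_force: 29.2
```

Request:
servo_tool --deltas '[[[-1, -0.007, 0, 0.005, 0], [-1, -0.007, 0, 0.01, 0], [-1, -0.007, 0, 0.012, 0], [-1, -0.007, 0, 0.014, 0], [-1, -0.007, 0, 0.016, 0], [-1, -0.007, 0, 0.018, 0], [-1, -0.007, 0, 0.02, 0], [-1, -0.007, 0, 0.02, 0]]]'

```text
time_s: 15.0
position: [0.6192, 0.0206, 0.0605]
ee_rot: [0.0, 0.752, 0.659, 0.001]
ft_force: [-1.8, 2.0, 8.6]
opening: 0.0656
grasp_force: 29.9
```

Contact at 8.6 N: the knob is seated in the flare. Now I'll pivot the lid by swinging the gripper in an arc about the hooked knob edge, stopping halfway to check.

Request:
servo_tool --deltas '[[[-1, -0.02, 0, -0.002, 0], [-1, -0.044, 0, -0.004, 0], [-1, -0.066, 0, -0.004, 0], [-1, -0.088, 0, -0.003, 0], [-1, -0.11, 0, 0.002, 0], [-1, -0.131, 0, 0.01, 0], [-1, -0.131, 0, 0.01, 0], [-1, -0.131, 0, 0.01, 0]]]'

```text
time_s: 15.8
position: [0.6153, -0.0055, 0.0576]
ee_rot: [-0.0, 0.752, 0.659, -0.0]
ft_force: [-0.4, 2.0, 2.7]
opening: 0.0651
grasp_force: 27.4
```

```bash
python3 - <<'E'
from h import *
s=sensors.get_state();a=eyes.snapshot("scene");b=eyes.snapshot("side");w=eyes.snapshot("wrist");print(s["position"],s["ft_force"],s["moment"])
C=cam("side");q=proj(C,s["position"])[0].astype(int);A=cam("scene");p=proj(A,s["position"])[0].astype(int)
f=lambda i,q:cv2.resize(i[q[1]-35:q[1]+45,q[0]-40:q[0]+40],(390,390),interpolation=cv2.INTER_CUBIC)
cv2.imwrite("pics/p1.png",np.hstack([f(a,p),f(b,q)]));cv2.imwrite("pics/p1w.png",w)
E
```

```text
[ 0.61530972 -0.00553468  0.05758587] [-0.37202549  2.04798984  2.73721872] [4.09764883e-01 2.73204342e-01 2.27927722e-04]
```

View pics/p1.png

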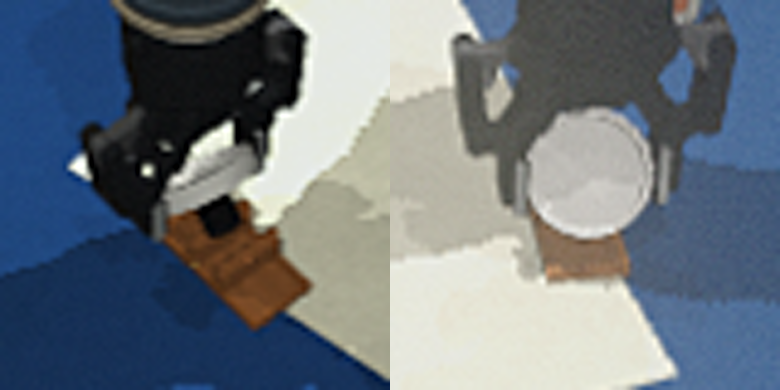

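The lid has tilted by about 45°, with the knob swinging toward the slot side as planned. I'll continue the arc.

Request:
servo_tool --deltas '[[[-1, -0.02, 0, 0.012, 0], [-1, -0.037, 0, 0.025, 0], [-1, -0.048, 0, 0.036, 0], [-1, -0.059, 0, 0.048, 0], [-1, -0.066, 0, 0.058, 0], [-1, -0.073, 0, 0.068, 0], [-1, -0.073, 0, 0.068, 0], [-1, -0.073, 0, 0.068, 0]]]'

```text
time_s: 16.75
position: [0.6135, -0.0204, 0.0441]
ee_rot: [0.0, 0.752, 0.659, -0.0]
ft_force: [-1.6, -0.9, 2.4]
opening: 0.0649
grasp_force: 26.9
```

```bash
python3 - <<'E'
from h import *
s=sensors.get_state();b=eyes.snapshot("side");print(s["position"],s["ft_force"],s["moment"])
C=cam("side");q=proj(C,s["position"])[0].astype(int)
r=b[q[1]-25:q[1]+30,q[0]-30:q[0]+35].astype(int)
m=((r.min(2)>125)&(r.max(2)-r.min(2)<28)).astype(np.uint8);m=cv2.morphologyEx(m,cv2.MORPH_OPEN,np.ones((3,3)))
for k in cv2.findContours(m,0,cv2.CHAIN_APPROX_NONE)[0]:
    if cv2.contourArea(k)>150: print(q,cv2.boundingRect(k),cv2.fitEllipse(k))
# expected ellipse of a disc of given tilt at TCP
sy=np.array([.134,.991,0]);sx=np.array([.991,-.134,0])
for th in(45,60,70,80,90):
    t=np.radians(th);u=-np.cos(t)*sy-np.sin(t)*np.array([0,0,1]);kk=np.sin(t)*sy-np.cos(t)*np.array([0,0,1])
    a=np.linspace(0,6.28,60);X=s["position"]-[0,0,.002]-.0065*kk+.033*(np.cos(a)[:,None]*sx+np.sin(a)[:,None]*u)
    print(th,cv2.fitEllipse(proj(C,X).astype(np.float32)))
E
```

```text
[ 0.61348052 -0.02041969  0.04405207] [-1.59031174 -0.9468691   2.42812271] [0.03391267 0.40577089 0.07671789]
[341 206] (0, 0, 45, 55) ((18.884958267211914, 30.8043155670166), (44.50016784667969, 59.71031951904297), 166.2924041748047)
45 ((341.7786865234375, 206.67332458496094), (26.51125144958496, 26.900245666503906), 151.38479614257812)
60 ((341.8285827636719, 207.25390625), (26.00504493713379, 26.873811721801758), 48.91411209106445)
70 ((341.8502197265625, 207.634033203125), (24.633350372314453, 26.8789005279541), 63.808265686035156)
80 ((341.86175537109375, 208.00152587890625), (22.508869171142578, 26.874691009521484), 70.7054672241211)
90 ((341.8624572753906, 208.34918212890625), (19.69645881652832, 26.864131927490234), 74.80587768554688)
```

Request:
servo_tool --deltas '[[[-1, 0, 0, -0.07, 0], [-1, 0, 0, -0.14, 0], [-1, 0.02, 0, -0.15, 0], [-1, 0.12, 0, -0.15, 0], [-1, 0.22, 0, -0.15, 0], [-1, 0.22, 0, -0.15, 0], [-1, 0.22, 0, -0.15, 0], [-1, 0.22, 0, -0.15, 0]]]'

```text
time_s: 17.6
position: [0.6193, 0.0228, 0.0744]
ee_rot: [0.0, 0.752, 0.659, -0.0]
ft_force: [0.1, -0.4, -1.0]
opening: 0.065
grasp_force: 28.3
```

```bash
python3 - <<'E'
from h import *
s=sensors.get_state();a=eyes.snapshot("scene");b=eyes.snapshot("side");w=eyes.snapshot("wrist");print(s["position"],s["ft_force"],s["moment"])
cv2.imwrite("pics/p2a.png",a);cv2.imwrite("pics/p2b.png",b);cv2.imwrite("pics/p2w.png",w)
c=cam("wrist",s);sy=np.array([.134,.991,0])
# bright lid in wrist view: bounding box vs expectation
x=w.astype(int);m=((x.min(2)>120)&(x.max(2)-x.min(2)<20)).astype(np.uint8);m[:150]=0
for k in cv2.findContours(m,0,cv2.CHAIN_APPROX_NONE)[0]:
    if cv2.contourArea(k)>200: print(cv2.boundingRect(k))
sx=np.array([.991,-.134,0]);P=s["position"]-[0,0,.001]
for th in(60,70,80,90):
    t=np.radians(th);u=-np.cos(t)*sy-np.sin(t)*np.array([0,0,1]);kk=np.sin(t)*sy-np.cos(t)*np.array([0,0,1])
    T=[P-.033*u-.0065*kk,P-.033*u+.0065*kk,P+.033*u+.0065*kk,P+.0325*kk+.011*sx,P+.0325*kk-.011*u]
    print(th,proj(c,T).round(0).tolist())
E
```

```text
[0.61932406 0.02279509 0.07438184] [ 0.14304264 -0.36767781 -0.95499444] [-0.02669418  0.01264777 -0.04554085]
(170, 345, 41, 33)
(247, 267, 139, 83)
(0, 208, 285, 191)
60 [[316.0, 303.0], [316.0, 267.0], [317.0, 265.0], [338.0, 214.0], [316.0, 210.0]]
70 [[316.0, 318.0], [316.0, 283.0], [317.0, 255.0], [339.0, 213.0], [316.0, 213.0]]
80 [[316.0, 332.0], [316.0, 299.0], [317.0, 246.0], [340.0, 214.0], [316.0, 219.0]]
90 [[316.0, 343.0], [316.0, 315.0], [317.0, 238.0], [341.0, 217.0], [316.0, 227.0]]
```

Request:
servo_tool --deltas '[[[-1, 0, 0, 0.03, 0], [-1, 0, 0, 0.06, 0], [-1, 0, 0, 0.08, 0], [-1, -0.004, 0, 0.09, 0], [-1, -0.006, 0, 0.1, 0], [-1, -0.006, 0, 0.11, 0], [-1, -0.006, 0, 0.11, 0], [-1, -0.006, 0, 0.11, 0]]]'

```text
time_s: 18.55
position: [0.6193, 0.0225, 0.0521]
ee_rot: [0.0, 0.752, 0.659, 0.0]
ft_force: [1.3, -0.0, -3.1]
opening: 0.065
grasp_force: 28.2
```

Request:
servo_tool --deltas '[[[-1, -0.003, 0, 0.01, 0], [-1, -0.006, 0, 0.02, 0], [-1, -0.007, 0, 0.028, 0], [-1, -0.008, 0, 0.036, 0], [-1, -0.008, 0, 0.042, 0], [-1, -0.008, 0, 0.047, 0], [-1, -0.008, 0, 0.047, 0], [-1, -0.008, 0, 0.047, 0]]]'

```text
time_s: 19.35
position: [0.6215, 0.0219, 0.0453]
ee_rot: [0.001, 0.752, 0.66, 0.003]
ft_force: [0.2, 4.8, 20.8]
opening: 0.0649
grasp_force: 23.0
```

Request:
servo_tool --deltas '[[[-1, -0.004, 0, -0.005, 0], [-1, -0.008, 0, -0.01, 0], [-1, -0.01, 0, -0.01, 0], [-1, -0.01, 0, -0.005, 0], [-1, -0.01, 0, 0, 0], [-1, -0.01, 0, 0.005, 0], [-1, -0.01, 0, 0.008, 0], [-1, -0.01, 0, 0.008, 0]]]'

```text
time_s: 20.15
position: [0.6213, 0.0205, 0.0435]
ee_rot: [0.001, 0.752, 0.66, 0.003]
ft_force: [1.3, 6.7, 17.2]
opening: 0.0647
grasp_force: 28.6
```

```bash
python3 - <<'E'
from h import *
s=sensors.get_state();a=eyes.snapshot("scene");b=eyes.snapshot("side");w=eyes.snapshot("wrist");print(s["position"],s["ft_force"],s["moment"])
cv2.imwrite("pics/p3a.png",a);cv2.imwrite("pics/p3b.png",b);cv2.imwrite("pics/p3w.png",w)
c=cam("wrist",s);print([int(v) for v in w[200:390,312:322].mean((1,2))])
sy=np.array([.134,.991,0]);sx=np.array([.991,-.134,0])
for dz in(.001,.004):
  P=s["position"]-[0,0,dz]
  for th in(70,80,90,100):
    t=np.radians(th);u=-np.cos(t)*sy-np.sin(t)*np.array([0,0,1]);kk=np.sin(t)*sy-np.cos(t)*np.array([0,0,1])
    T=[P-.033*u-.0065*kk,P-.033*u+.0065*kk,P-.011*u+.0065*kk,P+.0325*kk-.011*u,P+.0325*kk+.011*u]
    print(dz,th,proj(c,T)[:,1].round(0).tolist())
E
```

```text
[0.62132882 0.02052914 0.04347031] [ 1.32309138  6.68002756 17.21213857] [ 1.40483733 -0.25803001  0.48417362]
[86, 86, 86, 86, 86, 84, 72, 49, 23, 10, 8, 9, 10, 9, 9, 11, 13, 14, 15, 15, 16, 15, 15, 15, 16, 15, 15, 16, 16, 15, 15, 16, 15, 16, 16, 16, 16, 15, 16, 16, 16, 16, 15, 16, 16, 16, 16, 16, 15, 16, 16, 15, 16, 16, 16, 16, 16, 15, 15, 15, 16, 16, 16, 15, 16, 16, 15, 15, 15, 16, 18, 35, 66, 92, 105, 107, 107, 108, 107, 107, 108, 108, 108, 109, 109, 109, 108, 108, 108, 108, 108, 109, 109, 109, 109, 109, 109, 109, 114, 135, 163, 178, 177, 170, 167, 166, 165, 162, 160, 160, 160, 160, 161, 161, 162, 162, 162, 162, 162, 162, 162, 163, 163, 164, 164, 165, 165, 165, 164, 164, 180, 216, 235, 239, 240, 239, 239, 240, 240, 240, 240, 240, 229, 178, 97, 36, 16, 14, 14, 14, 14, 15, 16, 16, 16, 16, 16, 16, 16, 15, 16, 16, 16, 16, 16, 16, 16, 15, 16, 16, 15, 16, 16, 16, 16, 16, 16, 16, 15, 16, 16, 16, 16, 16, 16, 15, 16, 16, 16, 15]
0.001 70 [318.0, 283.0, 270.0, 213.0, 213.0]
0.001 80 [332.0, 299.0, 275.0, 218.0, 210.0]
0.001 90 [343.0, 315.0, 281.0, 227.0, 209.0]
0.001 100 [351.0, 329.0, 286.0, 237.0, 210.0]
0.004 70 [313.0, 278.0, 267.0, 211.0, 211.0]
0.004 80 [326.0, 294.0, 272.0, 216.0, 208.0]
0.004 90 [337.0, 309.0, 277.0, 224.0, 207.0]
0.004 100 [345.0, 323.0, 282.0, 234.0, 208.0]
```

Edge rows in the wrist view (plate 299, rim 331, knob root 272) put the lid on edge at about 82–84°, bottomed in the slot. That is its natural lean. I'll relieve the push, let go, and back off upward.

Request:
servo_tool --deltas '[[[-1, 0.006, 0, -0.006, 0], [-1, 0.006, 0, -0.008, 0], [1, 0.006, 0, -0.008, 0], [1, 0.006, 0, -0.008, 0], [1, 0.006, 0, -0.008, 0], [1, 0.006, 0, -0.008, 0], [1, 0.006, 0, -0.008, 0], [1, 0.006, 0, -0.008, 0]]]'

```text
time_s: 21.1
position: [0.6187, 0.02, 0.0426]
ee_rot: [-0.0, 0.752, 0.659, -0.0]
ft_force: [0.2, -0.6, -0.1]
opening: 0.0854
grasp_force: 0.0
```

Request:
servo_tool --deltas '[[[1, 0, 0, -0.2, 0], [1, 0, 0, -0.4, 0], [1, -0.1, 0, -0.6, 0], [1, -0.25, 0, -0.6, 0], [1, -0.25, 0, -0.6, 0], [1, -0.25, 0, -0.6, 0], [1, -0.25, 0, -0.6, 0], [1, -0.25, 0, -0.6, 0]]]'

```text
time_s: 21.9
position: [0.6121, -0.0284, 0.162]
ee_rot: [-0.001, 0.752, 0.659, -0.0]
ft_force: [-0.1, 0.3, 0.4]
opening: 0.0855
grasp_force: 0.0
```

```bash
python3 - <<'E'
from h import *
import pickle
s=sensors.get_state();c=cam("wrist",s);w=eyes.snapshot("wrist");b=eyes.snapshot("side");a=eyes.snapshot("scene");print(s["position"],s["ee_rot"],s["ft_force"])
pickle.dump(c,open("p4.pkl","wb"))
for n,i in zip("wsb",(w,a,b)):cv2.imwrite(f"pics/p4{n}.png",i)
p=proj(c,(.621,.0225,.041))[0].astype(int);print(p)
A=cam("scene");q=proj(A,(.621,.0225,.041))[0].astype(int);B=cam("side");r=proj(B,(.621,.0225,.041))[0].astype(int)
f=lambda i,p,k:cv2.resize(i[max(0,p[1]-k):p[1]+k,p[0]-k:p[0]+k],(390,390),interpolation=cv2.INTER_CUBIC)
cv2.imwrite("pics/p4.png",np.hstack([f(w,p,min(75,p[1])),f(a,q,32)]));print(min(75,p[1]))
E
```

```text
[ 0.61214223 -0.02836325  0.16203334] [-5.12941172e-04  7.51755527e-01  6.59441648e-01 -2.78531088e-04] [-0.07823687  0.25953857  0.40489887]
[319 145]
75
```

View pics/p4.png

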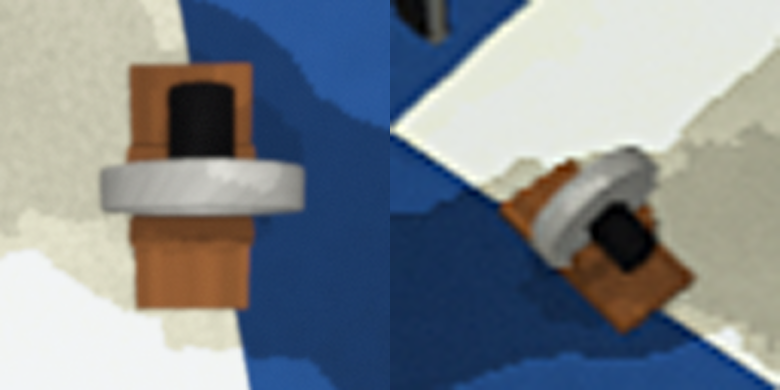

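The lid stands on edge in the slot on its own, with the knob pointing away over the far wall (black, columns 170–235 in the left panel, i.e. px 309–334). Next I'll compute the knob-grip target.

```bash
python3 - <<'E'
from h import *
import pickle
c=pickle.load(open("p4.pkl","rb"))
o=np.array([244,70]);f=lambda *p:np.array(p)/2.6+o
print("base",plane(c,f((130,63),(252,63),(248,308),(138,308)),.008)[:,:2].mean(0))
for z in(.036,.041,.046,.05):print(z,"knob end",plane(c,f((203,85)),z)[0][:2].round(4),"knob root",plane(c,f((203,158)),z)[0][:2].round(4))
print("plate top",plane(c,f((203,158),(203,213)),.074)[:,:2].round(4).tolist())
print("cap sides",plane(c,f((100,180),(304,190)),.041)[:,:2].mean(0))
s=sensors.get_state();print(s["position"],s["joint_pos"].round(2))
E
```

```text
base [0.61897138 0.02053201]
0.036 knob end [0.6272 0.0561] knob root [0.6244 0.0338]
0.041 knob end [0.6272 0.056 ] knob root [0.6244 0.0341]
0.046 knob end [0.6271 0.0558] knob root [0.6244 0.0344]
0.05 knob end [0.627  0.0557] knob root [0.6243 0.0346]
plate top [[0.6242, 0.0361], [0.6223, 0.0211]]
cap sides [0.62304542 0.02566379]
[ 0.61222033 -0.02881671  0.1622819 ] [-0.36  0.64  0.56  1.74 -0.42  0.88  0.24]
```

Request:
servo_tool --deltas '[[[1, 0.2, 0.017, 0, 0], [1, 0.394, 0.017, 0, 0], [1, 0.394, 0.017, 0.1, 0], [1, 0.394, 0.017, 0.35, 0], [1, 0.394, 0.017, 0.545, 0], [1, 0.394, 0.017, 0.545, 0], [1, 0.394, 0.017, 0.545, 0], [1, 0.394, 0.017, 0.545, 0]]]'

```text
time_s: 22.85
position: [0.6274, 0.0479, 0.0559]
ee_rot: [0.001, 0.752, 0.659, 0.001]
ft_force: [-0.2, -0.2, -0.2]
opening: 0.0854
grasp_force: 0.0
```

```bash
python3 - <<'E'
from h import *
s=sensors.get_state();c=cam("wrist",s);w=eyes.snapshot("wrist");print(s["position"],s["ft_force"])
cv2.imwrite("pics/p5.png",w)
g=w.max(2)
# dark knob: row/col extent
p=proj(c,(.6258,.0457,.049))[0].astype(int);print("expect",p)
print("cols",[int(v) for v in g[p[1],p[0]-60:p[0]+61:3]]);print("rows",[int(v) for v in g[p[1]-60:p[1]+61:3,p[0]]])
E
```

```text
[0.62737875 0.04785557 0.05585602] [-0.2399041  -0.17208854 -0.23950506]
expect [313 276]
cols [244, 244, 244, 244, 244, 244, 198, 156, 142, 112, 110, 110, 110, 106, 20, 12, 14, 15, 16, 16, 19, 17, 20, 18, 15, 16, 28, 106, 108, 107, 107, 102, 99, 99, 101, 123, 136, 109, 98, 97, 96]
rows [131, 131, 130, 131, 130, 131, 131, 129, 113, 27, 11, 13, 9, 15, 19, 16, 16, 18, 18, 18, 19, 16, 16, 14, 16, 15, 15, 15, 83, 104, 104, 105, 103, 105, 105, 104, 130, 195, 192, 191, 191]
```

Request:
servo_tool --deltas '[[[1, 0, -0.004, 0, 0], [-1, 0, -0.004, 0, 0], [-1, 0, -0.004, 0, 0], [-1, 0, -0.004, 0, 0], [-1, 0, -0.004, 0, 0], [-1, 0, -0.004, 0, 0], [-1, 0, -0.004, 0, 0], [-1, 0, -0.004, 0, 0]]]' --grip_force 30

```text
time_s: 23.7
position: [0.6252, 0.0483, 0.0537]
ee_rot: [-0.0, 0.752, 0.659, -0.0]
ft_force: [-0.4, 0.5, 2.7]
opening: 0.0207
grasp_force: 30.7
```

Request:
servo_tool --deltas '[[[-1, 0, 0, 0, 0], [-1, 0, 0, -0.01, 0], [-1, 0, 0, -0.03, 0], [-1, 0, 0, -0.05, 0], [-1, 0, 0, -0.07, 0], [-1, 0, 0, -0.07, 0], [-1, 0, 0, -0.07, 0], [-1, 0, 0, -0.07, 0]]]'

```text
time_s: 24.5
position: [0.6251, 0.0482, 0.0676]
ee_rot: [-0.0, 0.752, 0.659, -0.0]
ft_force: [0.9, 0.1, -1.3]
opening: 0.0202
grasp_force: 30.4
```

```bash
python3 - <<'E'
from h import *
s=sensors.get_state();w=eyes.snapshot("wrist");c=cam("wrist",s);print(s["position"],s["ft_force"],s["opening"],s["moment"])
cv2.imwrite("pics/p6.png",w);print([int(v) for v in w.max(2)[200:390:2,318]])
E
```

```text
[0.62514116 0.04823983 0.06760927] [ 0.90341693  0.08774395 -1.28870201] 0.020202874709982003 [ 0.0417026  -0.02388297 -0.01461156]
[95, 94, 74, 86, 116, 132, 132, 131, 132, 131, 132, 132, 131, 132, 132, 131, 131, 132, 126, 119, 119, 111, 44, 10, 10, 11, 8, 15, 18, 18, 16, 18, 17, 17, 16, 16, 17, 18, 16, 17, 16, 21, 14, 16, 15, 15, 15, 15, 14, 14, 16, 65, 101, 104, 101, 104, 103, 104, 102, 104, 105, 105, 107, 103, 141, 188, 193, 190, 188, 188, 191, 181, 84, 19, 16, 16, 18, 20, 17, 18, 18, 17, 18, 18, 18, 19, 18, 18, 16, 19, 18, 18, 19, 18, 17]
```

Request:
servo_tool --deltas '[[[-1, -0.016, 0, -0.012, 0], [-1, -0.033, 0, -0.023, 0], [-1, -0.056, 0, -0.041, 0], [-1, -0.08, 0, -0.057, 0], [-1, -0.108, 0, -0.069, 0], [-1, -0.136, 0, -0.078, 0], [-1, -0.136, 0, -0.078, 0], [-1, -0.136, 0, -0.078, 0]]]'

```text
time_s: 25.35
position: [0.6216, 0.021, 0.0833]
ee_rot: [-0.0, 0.752, 0.659, -0.0]
ft_force: [-0.5, -0.2, -1.9]
opening: 0.0206
grasp_force: 31.0
```

```bash
python3 - <<'E'
from h import *
s=sensors.get_state();w=eyes.snapshot("wrist");c=cam("wrist",s);print(s["position"],s["ft_force"],s["opening"],s["moment"])
cv2.imwrite("pics/p7.png",w);v=w.max(2)[180:390,318].astype(int);print([(180+i,int(v[i]),int(v[i+3])) for i in range(0,206,2) if abs(v[i+3]-v[i])>25])
sy=np.array([.134,.991,0])
for ph in(-7,0,15,30,45):
    t=np.radians(ph);k=np.cos(t)*sy+np.sin(t)*np.array([0,0,1]);up=-np.sin(t)*sy+np.cos(t)*np.array([0,0,1])
    P=s["position"]-[0,0,.0155];print(ph,"end,root,plate,open rows",proj(c,[P+.0075*k+.011*up,P-.0185*k+.011*up,P-.0185*k+.033*up,P-.0315*k+.033*up])[:,1].round())
E
```

```text
[0.62157809 0.02099849 0.08326261] [-0.48940595 -0.23890026 -1.91712497] 0.02063624826636775 [-0.04917474 -0.05143468  0.01883993]
[(198, 132, 103), (200, 119, 83), (206, 92, 126), (216, 125, 89), (220, 91, 130), (230, 131, 96), (232, 115, 80), (240, 85, 26), (242, 57, 10), (298, 14, 69), (300, 38, 105), (326, 107, 165), (328, 129, 192), (340, 192, 143), (342, 180, 35), (344, 84, 17)]
-7 end,root,plate,open rows [259. 306. 335. 361.]
0 end,root,plate,open rows [262. 306. 339. 361.]
15 end,root,plate,open rows [269. 303. 342. 357.]
30 end,root,plate,open rows [276. 298. 340. 347.]
45 end,root,plate,open rows [282. 291. 333. 333.]
```

The tilt didn't change: the rim slid up the flare and didn't hook. I'll go back into the slot and start deeper, pushing sideways before rising.

Request:
servo_tool --deltas '[[[-1, 0.07, 0, 0, 0], [-1, 0.136, 0, 0, 0], [-1, 0.138, 0, 0, 0], [-1, 0.138, 0, 0.03, 0], [-1, 0.138, 0, 0.06, 0], [-1, 0.138, 0, 0.085, 0], [-1, 0.138, 0, 0.105, 0], [-1, 0.138, 0, 0.105, 0]]]'

```text
time_s: 26.2
position: [0.6249, 0.048, 0.0615]
ee_rot: [-0.0, 0.752, 0.659, -0.001]
ft_force: [-0.0, -0.9, -1.5]
opening: 0.0205
grasp_force: 30.9
```

Request:
servo_tool --deltas '[[[-1, -0.01, 0, 0, 0], [-1, -0.02, 0, -0.005, 0], [-1, -0.03, 0, -0.013, 0], [-1, -0.04, 0, -0.021, 0], [-1, -0.05, 0, -0.03, 0], [-1, -0.06, 0, -0.04, 0], [-1, -0.07, 0, -0.05, 0], [-1, -0.08, 0, -0.06, 0]]]'

```text
time_s: 27.0
position: [0.6231, 0.0331, 0.0745]
ee_rot: [-0.0, 0.752, 0.659, 0.0]
ft_force: [0.8, 6.1, -3.9]
opening: 0.0206
grasp_force: 32.1
```

```bash
cat > rows.py <<'E'
from h import *
s=sensors.get_state();w=eyes.snapshot("wrist");c=cam("wrist",s);print(s["position"],s["ft_force"],s["opening"],s["moment"])
cv2.imwrite("pics/px%d.png"%(s["time_s"]*100),w)
for col in(310,318,326):
    v=w.max(2)[180:390,col].astype(int);print(col,[(180+i,int(v[i]),int(v[i+3])) for i in range(0,206,2) if abs(v[i+3]-v[i])>25])
E
python3 rows.py
```

```text
[0.62314116 0.03309756 0.07452548] [ 0.81223904  6.12507781 -3.86083253] 0.020601169397947906 [ 1.41327897 -0.29214418  0.04037803]
310 [(180, 169, 100), (220, 117, 81), (230, 112, 73), (232, 102, 14), (288, 16, 61), (290, 27, 121), (292, 99, 128), (326, 128, 160), (328, 139, 186), (332, 185, 216), (334, 192, 238), (340, 238, 92), (342, 177, 17)]
318 [(182, 87, 128), (218, 130, 102), (220, 120, 81), (230, 112, 39), (232, 75, 12), (290, 15, 91), (292, 48, 124), (326, 126, 164), (328, 142, 186), (338, 184, 238), (340, 227, 199), (342, 236, 48), (344, 121, 16)]
326 [(182, 88, 129), (218, 130, 102), (220, 118, 82), (228, 91, 123), (230, 122, 83), (232, 115, 15), (234, 42, 13), (288, 16, 51), (290, 24, 113), (292, 89, 125), (326, 127, 169), (328, 145, 189), (340, 188, 73), (342, 132, 17)]
```

The rim is now hooked (6 N sideways) and the lid is rotating. Continuing the arc.

Request:
servo_tool --deltas '[[[-1, -0.015, 0, -0.006, 0], [-1, -0.03, 0, -0.012, 0], [-1, -0.044, 0, -0.017, 0], [-1, -0.058, 0, -0.022, 0], [-1, -0.071, 0, -0.027, 0], [-1, -0.084, 0, -0.03, 0], [-1, -0.096, 0, -0.033, 0], [-1, -0.108, 0, -0.034, 0]]]'

```text
time_s: 27.85
position: [0.6206, 0.014, 0.0815]
ee_rot: [-0.001, 0.752, 0.66, 0.001]
ft_force: [1.3, 11.6, 0.6]
opening: 0.0204
grasp_force: 43.2
```

```bash
python3 rows.py
```

```text
[0.62064176 0.01399887 0.08149728] [ 1.30135299 11.55858498  0.63419668] 0.0204237639901575 [ 2.86380141e+00 -2.42643192e-01 -2.29887349e-04]
310 [(190, 126, 96), (192, 112, 84), (196, 88, 117), (198, 102, 131), (208, 119, 86), (212, 95, 126), (224, 115, 163), (230, 154, 111), (232, 141, 31), (234, 67, 13), (282, 15, 49), (284, 18, 139), (286, 99, 162), (292, 159, 187), (294, 172, 200), (340, 243, 96), (342, 185, 16)]
318 [(190, 133, 98), (192, 116, 84), (196, 87, 117), (198, 102, 128), (208, 120, 86), (210, 89, 116), (212, 97, 132), (224, 130, 160), (230, 154, 51), (232, 103, 14), (284, 15, 43), (286, 17, 135), (288, 91, 160), (296, 159, 186), (298, 168, 203), (340, 242, 127), (342, 196, 30), (344, 65, 16)]
326 [(190, 130, 96), (192, 115, 86), (196, 87, 118), (208, 119, 87), (210, 89, 115), (212, 97, 129), (224, 120, 160), (230, 166, 136), (232, 160, 41), (234, 89, 14), (284, 17, 122), (286, 76, 159), (320, 161, 187), (322, 171, 204), (328, 197, 223), (338, 240, 187), (340, 231, 54), (342, 118, 17)]
```

Request:
servo_tool --deltas '[[[-1, -0.016, 0, -0.001, 0], [-1, -0.032, 0, -0.001, 0], [-1, -0.048, 0, 0, 0], [-1, -0.063, 0, 0.002, 0], [-1, -0.078, 0, 0.006, 0], [-1, -0.092, 0, 0.011, 0], [-1, -0.105, 0, 0.016, 0], [-1, -0.112, 0, 0.02, 0]]]'

```text
time_s: 28.7
position: [0.6178, -0.0102, 0.0782]
ee_rot: [-0.0, 0.752, 0.659, 0.001]
ft_force: [-0.6, 5.9, 7.1]
opening: 0.0205
grasp_force: 41.4
```

```bash
python3 rows.py
```

```text
[ 0.61781751 -0.01016677  0.07817061] [-0.56977283  5.87493627  7.12205003] 0.020460339077583073 [ 1.77965752  0.16471321 -0.00904005]
310 [(192, 126, 100), (194, 115, 82), (198, 86, 157), (200, 112, 201), (236, 188, 102), (238, 153, 23), (240, 49, 20), (278, 16, 198), (280, 110, 243), (320, 244, 212), (322, 238, 142), (324, 168, 138), (340, 139, 47), (342, 92, 17)]
318 [(192, 131, 102), (194, 120, 84), (198, 88, 182), (200, 149, 198), (234, 209, 132), (236, 183, 23), (238, 66, 17), (280, 18, 196), (282, 113, 236), (320, 243, 157), (322, 199, 141), (340, 142, 104), (342, 132, 31), (344, 62, 14)]
326 [(192, 128, 100), (194, 119, 83), (198, 86, 157), (200, 111, 199), (236, 207, 135), (238, 185, 22), (240, 68, 19), (278, 20, 112), (280, 52, 195), (282, 169, 202), (286, 209, 241), (318, 244, 186), (320, 227, 141), (340, 139, 51), (342, 96, 16)]
```

Nearly level now: the plate spans rows 200–322 around the knob at 237–280. I'll lift it clear and press it gently flat on the free bench to finish levelling.

Request:
servo_tool --deltas '[[[-1, -0.01, 0, -0.03, 0], [-1, -0.02, 0, -0.08, 0], [-1, -0.15, 0, -0.12, 0], [-1, -0.35, 0, -0.12, 0], [-1, -0.5, 0, -0.12, 0], [-1, -0.5, 0, -0.12, 0], [-1, -0.5, 0, -0.12, 0], [-1, -0.5, 0, -0.12, 0]]]'

```text
time_s: 29.55
position: [0.6043, -0.1094, 0.1014]
ee_rot: [-0.0, 0.752, 0.659, 0.0]
ft_force: [0.4, 0.0, -0.9]
opening: 0.0207
grasp_force: 41.8
```

```bash
python3 rows.py; python3 - <<'E'
from h import *
s=sensors.get_state();c=cam("wrist",s);sy=np.array([.134,.991,0])
for ph in(55,65,75,85,90):
    t=np.radians(ph);k=np.cos(t)*sy+np.sin(t)*np.array([0,0,1]);up=-np.sin(t)*sy+np.cos(t)*np.array([0,0,1])
    P=s["position"]-[0,0,.0155];print(ph,"lowedge,knob-,knob+,farEdge",proj(c,[P-.0185*k-.033*up,P+.0075*k-.011*up,P+.0075*k+.011*up,P-.0185*k+.033*up])[:,1].round())
E
```

```text
[ 0.60432711 -0.10936172  0.10135747] [ 0.35993487  0.01397241 -0.91961192] 0.020696095163148843 [0.03157269 0.01694798 0.063981  ]
310 [(180, 217, 244), (190, 242, 215), (222, 204, 234), (224, 216, 245), (228, 241, 206), (236, 188, 117), (238, 162, 26), (240, 63, 20), (276, 20, 56), (278, 21, 214), (280, 139, 244), (310, 245, 184), (312, 229, 139), (340, 138, 48), (342, 91, 16)]
318 [(234, 209, 138), (236, 186, 28), (238, 73, 21), (280, 18, 166), (282, 106, 214), (284, 196, 243), (310, 245, 196), (312, 233, 140), (340, 140, 102), (342, 129, 30), (344, 62, 18)]
326 [(236, 206, 141), (238, 186, 34), (240, 83, 19), (278, 21, 121), (280, 60, 197), (282, 173, 234), (284, 214, 244), (310, 246, 178), (312, 225, 138), (340, 138, 50), (342, 92, 18)]
55 lowedge,knob-,knob+,farEdge [213. 241. 285. 326.]
65 lowedge,knob-,knob+,farEdge [207. 244. 287. 318.]
75 lowedge,knob-,knob+,farEdge [201. 247. 289. 309.]
85 lowedge,knob-,knob+,farEdge [197. 250. 290. 299.]
90 lowedge,knob-,knob+,farEdge [196. 252. 290. 294.]
```

Request:
servo_tool --deltas '[[[-1, 0, 0, 0.12, 0], [-1, 0, 0, 0.21, 0], [-1, -0.008, 0, 0.225, 0], [-1, -0.016, 0, 0.238, 0], [-1, -0.024, 0, 0.25, 0], [-1, -0.032, 0, 0.262, 0], [-1, -0.038, 0, 0.272, 0], [-1, -0.038, 0, 0.272, 0]]]'

```text
time_s: 30.4
position: [0.6044, -0.1179, 0.0487]
ee_rot: [0.001, 0.752, 0.659, 0.001]
ft_force: [-1.1, 0.5, 10.8]
opening: 0.0205
grasp_force: 42.5
```

```bash
python3 rows.py | cut -c1-400
```

```text
[ 0.60439998 -0.11788781  0.04865934] [-1.14906722  0.49507762 10.7833891 ] 0.020506979225813734 [0.46089013 0.26112642 0.00615941]
310 [(198, 176, 212), (200, 198, 235), (228, 247, 215), (234, 208, 156), (236, 193, 42), (238, 94, 8), (280, 16, 140), (282, 56, 243), (284, 219, 245), (306, 244, 191), (308, 231, 140), (340, 135, 47), (342, 88, 18)]
318 [(206, 209, 245), (224, 235, 205), (232, 207, 177), (234, 201, 56), (236, 123, 9), (282, 15, 152), (284, 66, 244), (306, 246, 211), (308, 240, 142), (340, 138, 102), (342, 130, 31), (344, 60, 18)]
326 [(212, 216, 245), (222, 246, 211), (224, 231, 204), (234, 206, 176), (236, 200, 56), (238, 120, 10), (280, 17, 102), (282, 33, 237), (284, 192, 245), (306, 245, 182), (308, 228, 142), (340, 139, 50), (342, 95, 17)]
```

Request:
servo_tool --deltas '[[[-1, 0, 0, 0, 0], [-1, 0, 0, 0.005, 0], [-1, -0.005, 0, 0.01, 0], [-1, -0.01, 0, 0.015, 0], [-1, -0.015, 0, 0.02, 0], [-1, -0.015, 0, 0.025, 0], [-1, -0.015, 0, 0.025, 0], [-1, -0.015, 0, 0.025, 0]]]' --grip_force 20

```text
time_s: 31.25
position: [0.6044, -0.122, 0.0442]
ee_rot: [0.002, 0.753, 0.659, 0.001]
ft_force: [-1.3, -2.3, 12.7]
opening: 0.0207
grasp_force: 43.0
```

```bash
python3 rows.py | cut -c1-400
```

```text
[ 0.60443354 -0.12203619  0.04421615] [-1.30121283 -2.2730275  12.74958467] 0.02067124171147631 [-0.0953141   0.16189689  0.01132329]
310 [(192, 206, 130), (196, 137, 193), (202, 210, 243), (230, 246, 204), (232, 228, 179), (234, 193, 76), (236, 138, 10), (284, 14, 165), (286, 77, 243), (302, 241, 151), (304, 184, 141), (340, 136, 46), (342, 90, 16)]
318 [(190, 206, 176), (192, 197, 127), (194, 143, 179), (196, 151, 198), (208, 209, 244), (222, 246, 204), (224, 228, 194), (232, 194, 88), (234, 146, 9), (236, 35, 9), (286, 17, 167), (288, 79, 242), (302, 244, 168), (304, 216, 139), (340, 137, 102), (342, 131, 29), (344, 61, 18)]
326 [(192, 196, 128), (196, 133, 196), (210, 198, 237), (224, 244, 201), (226, 228, 191), (234, 194, 86), (236, 146, 12), (238, 37, 9), (284, 13, 127), (286, 42, 242), (288, 215, 245), (302, 241, 149), (304, 183, 141), (340, 139, 52), (342, 94, 19)]
```

The moment is near zero with 12.7 N of push, so the lid sits flat. Next: where the lid's centre lies relative to the TCP, and a check of the pot.

```bash
python3 - <<'E'
from h import *
s=sensors.get_state();c=cam("wrist",s);w=eyes.snapshot("wrist")
w_,x,y,z=s["ee_rot"];R=Rn.from_quat([x,y,z,w_]).as_matrix()
f=lambda P:((P-s["position"])@R*1000).round(1).tolist()
print("plate edges in tool mm",f(plane(c,[(318,195),(318,303)],.013)))
v=w.max(2)[295].astype(int);print([(i,int(v[i]),int(v[i+3])) for i in range(230,410,2) if abs(v[i+3]-v[i])>30])
g=w.max(2).astype(int);m=((g<45)).astype(np.uint8);m[:225]=0;m[290:]=0;m[:,:285]=0;m[:,355:]=0
print("knob top rows",f(plane(c,[(318,235),(318,287)],.039)))
P0=s["position"];print(P0)
d=np.array([.502,.203])-P0[:2];print("to pot tool mm",R[:2,:2].T@d*1000, "yaw",R[:2,:2].tolist())
# pot in the scene views still where it was
for n,f0 in(("scene","scene0"),("side","side0")):
    a=eyes.snapshot(n).astype(int);b=cv2.imread(f"pics/{f0}.png").astype(int);q=proj(cam(n),(.502,.203,.03))[0].astype(int)
    print(n,np.abs(a-b)[q[1]-22:q[1]+22,q[0]-22:q[0]+22].max(2).mean())
E
```

```text
plate edges in tool mm [[34.2, 0.8, 31.2], [-37.5, 0.8, 31.3]]
[(294, 21, 88), (296, 27, 237), (298, 181, 244), (336, 238, 112), (338, 183, 16)]
knob top rows [[21.8, 0.8, 5.2], [-7.4, 0.8, 5.2]]
[ 0.6044931  -0.12203403  0.04420984]
to pot tool mm [ 308.56843837 -144.69420618] yaw [[0.13263186339476188, 0.9911542921799096], [0.9911648112635353, -0.13262529086808447]]
scene 7.924586776859504
side 19.675619834710744
```

```bash
cat > tilt.py <<'E'
from h import *
from scipy.optimize import least_squares
import sys
def fit(c,s,rows,use=(0,1,2,3)):
    w_,x,y,z=s["ee_rot"];R=Rn.from_quat([x,y,z,w_]).as_matrix();e=R[:,0];up=np.array([0,0,1.])
    def pts(v):
        k=np.cos(v[2])*up+np.sin(v[2])*e;r=np.cos(v[2])*e-np.sin(v[2])*up
        O=s["position"]+v[0]*e+v[1]*up+.0008*R[:,1]   # lid origin
        return np.array([O+.033*r,O+.013*k+.011*r,O+.039*k-.011*r,O+.013*k-.033*r])
    g=least_squares(lambda v:(proj(c,pts(v))[:,1]-rows)[list(use)],[0,-.045,0],x_scale=[.01,.01,.1])
    return g.x[0]*1000,g.x[1]*1000,np.degrees(g.x[2]),g.fun.round(1)
if __name__=="__main__":
    s=sensors.get_state();c=cam("wrist",s)
    rows=np.array([float(a) for a in sys.argv[1:5]])
    print("centre tool-x mm, origin z rel TCP, tilt deg (+ = knob toward tool +x), resid",fit(c,s,rows),fit(c,s,rows,(1,2,3)))
E
python3 tilt.py 194 235 287 303.5
```

```text
centre tool-x mm, origin z rel TCP, tilt deg (+ = knob toward tool +x), resid (np.float64(-4.296737670837854), np.float64(-45.57301192096714), np.float64(10.905860900323578), array([ 0.9, -1.4,  0.5,  0. ])) (np.float64(-7.156488997883309), np.float64(-49.30652126190119), np.float64(11.71565739556837), array([-0., -0., -0.]))
```

Request:
servo_tool --deltas '[[[-1, 0, 0, 0.004, 0], [-1, 0, 0, 0.008, 0], [-1, 0, 0, 0.012, 0], [-1, 0, 0, 0.016, 0], [-1, 0, 0, 0.016, 0], [-1, 0, 0, 0.016, 0], [-1, 0, 0, 0.016, 0], [-1, 0, 0, 0.016, 0]]]' --grip_force 20

```text
time_s: 32.25
position: [0.6046, -0.1235, 0.0415]
ee_rot: [0.003, 0.753, 0.658, 0.001]
ft_force: [-2.0, -5.4, 14.9]
opening: 0.0205
grasp_force: 44.8
```

```bash
python3 rows.py | cut -c1-330
```

```text
[ 0.60457463 -0.12348114  0.04145887] [-1.9926464  -5.43712085 14.94393619] 0.020501969727258228 [-0.76920408  0.31786808 -0.01018827]
310 [(190, 203, 152), (192, 185, 119), (194, 123, 170), (196, 140, 186), (200, 186, 232), (202, 203, 244), (228, 245, 201), (230, 228, 190), (234, 189, 88), (236, 144, 13), (238, 36, 10), (286, 16, 97), (288, 32, 235), (290, 185, 244), (298, 244, 216), (300, 240, 147), (302, 174, 142), (340, 138, 46), (342, 89, 20)]
318 [(190, 204, 134), (192, 168, 124), (194, 117, 175), (196, 148, 191), (206, 189, 234), (208, 212, 244), (224, 244, 201), (226, 227, 190), (232, 187, 99), (234, 152, 14), (236, 43, 11), (288, 15, 116), (290, 36, 240), (292, 206, 244), (300, 244, 159), (302, 206, 138), (340, 138, 102), (342, 130, 28), (344, 61, 16)]
326 [(190, 200, 152), (192, 179, 117), (194, 126, 166), (196, 134, 188), (208, 192, 232), (210, 206, 245), (224, 241, 186), (234, 190, 106), (236, 160, 14), (238, 48, 11), (286, 15, 66), (288, 19, 223), (290, 150, 244), (298, 244, 216), (300, 239, 143), (302, 170, 139), (340, 140, 51), (342, 94, 18)]
```

Request:
servo_tool --deltas '[[[-1, -0.02, 0, 0.0, 0], [-1, -0.04, 0, 0.006, 0], [-1, -0.06, 0, 0.01, 0], [-1, -0.08, 0, 0.014, 0], [-1, -0.1, 0, 0.018, 0], [-1, -0.12, 0, 0.02, 0], [-1, -0.13, 0, 0.02, 0], [-1, -0.13, 0, 0.02, 0]]]' --grip_force 20

```text
time_s: 33.1
position: [0.6033, -0.1414, 0.0384]
ee_rot: [-0.0, 0.751, 0.66, 0.005]
ft_force: [1.1, 17.0, 31.1]
opening: 0.0204
grasp_force: 42.7
```

```bash
python3 rows.py | cut -c1-330
```

```text
[ 0.60326322 -0.14135305  0.0384158 ] [ 1.08930017 16.95284969 31.09629685] 0.020370877312446377 [4.0135679  0.12431259 0.06178621]
310 [(182, 205, 110), (184, 150, 94), (192, 125, 180), (202, 179, 228), (204, 197, 243), (230, 244, 215), (232, 240, 70), (234, 145, 13), (286, 14, 142), (288, 57, 241), (290, 218, 244), (294, 243, 162), (296, 202, 141), (340, 139, 47), (342, 91, 17)]
318 [(180, 202, 125), (182, 169, 91), (186, 91, 117), (192, 126, 182), (208, 185, 235), (210, 215, 244), (226, 240, 186), (228, 197, 169), (230, 184, 60), (232, 123, 11), (288, 12, 159), (290, 72, 242), (294, 244, 190), (296, 228, 144), (340, 140, 105), (342, 132, 30), (344, 63, 17)]
326 [(180, 193, 94), (192, 125, 178), (210, 184, 231), (212, 201, 244), (228, 239, 189), (230, 202, 160), (232, 182, 55), (234, 112, 10), (286, 15, 118), (288, 38, 240), (290, 208, 244), (294, 245, 162), (296, 206, 141), (340, 137, 51), (342, 94, 17)]
```

Request:
servo_tool --deltas '[[[-1, 0.02, 0, -0.01, 0], [-1, 0.02, 0, -0.015, 0], [-1, 0.02, 0, -0.025, 0], [-1, 0.02, 0, -0.06, 0], [-1, 0.02, 0, -0.06, 0], [-1, 0.02, 0, -0.06, 0], [-1, 0.02, 0, -0.06, 0], [-1, 0.02, 0, -0.06, 0]]]' --grip_force 25

```text
time_s: 33.95
position: [0.5997, -0.1423, 0.0462]
ee_rot: [-0.0, 0.752, 0.659, -0.0]
ft_force: [0.3, 0.2, -1.6]
opening: 0.0206
grasp_force: 39.6
```

```bash
python3 rows.py | cut -c1-330; python3 tilt.py 192 232 290 297
```

```text
[ 0.59966968 -0.14232902  0.04621405] [ 0.26978871  0.18742319 -1.60331594] 0.020579896920200687 [-0.01250052  0.02835908  0.01852952]
310 [(186, 128, 100), (192, 121, 188), (194, 157, 228), (196, 210, 242), (230, 245, 179), (232, 226, 60), (234, 120, 9), (286, 12, 163), (288, 78, 243), (294, 244, 205), (296, 236, 144), (340, 138, 47), (342, 91, 17)]
318 [(192, 121, 179), (198, 186, 220), (200, 198, 236), (226, 244, 195), (228, 224, 174), (230, 185, 80), (232, 135, 13), (288, 14, 167), (290, 79, 242), (296, 242, 151), (298, 188, 139), (340, 140, 101), (342, 131, 28), (344, 62, 17)]
326 [(192, 123, 173), (194, 148, 184), (200, 185, 221), (202, 198, 235), (226, 237, 185), (232, 187, 79), (234, 139, 13), (286, 14, 127), (288, 41, 242), (290, 213, 244), (294, 244, 207), (296, 239, 144), (340, 137, 51), (342, 94, 16)]
centre tool-x mm, origin z rel TCP, tilt deg (+ = knob toward tool +x), resid (np.float64(-1.920776728392728), np.float64(-47.477572977469386), np.float64(2.629058939635913), array([-0.3,  0.5, -0.2,  0. ])) (np.float64(-0.8496448810983828), np.float64(-45.99617855109298), np.float64(2.398142579846945), array([-0.,  0.,  0.]))
```

```bash
python3 - <<'E'
from h import *
s=sensors.get_state();c=cam("wrist",s);w=eyes.snapshot("wrist");g=w.max(2).astype(int)
for r in range(236,292,6):
    v=g[r];i=318
    a=318
    while v[a]<60 and a>200:a-=1
    b=318
    while v[b]<60 and b<440:b+=1
    print(r,a,b,b-a,end=" | ")
print()
for r in (200,210,220,228,292,295):
    v=g[r];print(r,[(i,int(v[i]),int(v[i+3])) for i in range(200,440,2) if abs(v[i+3]-v[i])>40])
for z in(-.047,-.039):
    w_,x,y,q=s["ee_rot"];R=Rn.from_quat([x,y,q,w_]).as_matrix();e,f=R[:,0],R[:,1];up=np.array([0,0,1.])
    O=s["position"]+z*up+.0008*f
    for cx in(-.002,.003):
        T=O+cx*e+.039*up
        print(z,cx,"top disc",proj(c,[T+.011*f,T-.011*f,T+.011*e,T-.011*e]).round(0).tolist(),"plate",proj(c,[O+cx*e+.013*up+v for v in(.033*f,-.033*f,.033*e,-.033*e)]).round(0).tolist())
E
```

```text
236 308 328 20 | 242 302 335 33 | 248 295 342 47 | 254 294 343 49 | 260 293 344 51 | 266 292 345 53 | 272 291 346 55 | 278 291 345 54 | 284 303 333 30 | 290 318 318 0 | 
200 [(288, 130, 201), (290, 171, 236)]
210 [(274, 127, 212), (276, 167, 243), (358, 171, 118), (360, 141, 93)]
220 [(266, 138, 226), (268, 183, 244), (334, 242, 198), (366, 170, 97)]
228 [(262, 136, 200), (264, 159, 242), (370, 178, 109)]
292 [(202, 146, 102), (204, 125, 48), (206, 72, 22), (294, 21, 69), (296, 20, 227), (298, 159, 242), (336, 244, 115), (338, 206, 12), (428, 22, 64), (430, 47, 94)]
295 [(200, 110, 39), (202, 63, 19), (296, 20, 181), (298, 123, 214), (334, 228, 179), (336, 202, 81), (338, 142, 14), (434, 40, 87)]
-0.047 -0.002 top disc [[339.0, 275.0], [297.0, 275.0], [318.0, 256.0], [318.0, 293.0]] plate [[372.0, 251.0], [264.0, 251.0], [318.0, 199.0], [318.0, 297.0]]
-0.047 0.003 top disc [[340.0, 266.0], [297.0, 266.0], [318.0, 247.0], [318.0, 285.0]] plate [[373.0, 243.0], [263.0, 243.0], [318.0, 190.0], [318.0, 290.0]]
-0.039 -0.002 top disc [[340.0, 284.0], [296.0, 284.0], [318.0, 264.0], [318.0, 303.0]] plate [[375.0, 257.0], [261.0, 257.0], [318.0, 203.0], [318.0, 305.0]]
-0.039 0.003 top disc [[341.0, 275.0], [295.0, 275.0], [318.0, 255.0], [318.0, 294.0]] plate [[376.0, 250.0], [261.0, 250.0], [318.0, 194.0], [318.0, 298.0]]
```

By plate width and the touch height, the lid's open edge is about 39 mm below the TCP, its centre is +3.5 mm along tool x, and its tilt is about 1°. Moving toward the pot to re-measure it before placing.

Request:
servo_tool --deltas '[[[-1, 0, 0, -0.25, 0], [-1, 0.1, -0.1, -0.45, 0], [-1, 0.3, -0.2, -0.52, 0], [-1, 0.6, -0.36, -0.52, 0], [-1, 0.6, -0.36, -0.52, 0], [-1, 0.6, -0.36, -0.52, 0], [-1, 0.6, -0.36, -0.52, 0], [-1, 0.6, -0.36, -0.52, 0]]]' --grip_force 30

```text
time_s: 34.85
position: [0.5447, -0.0152, 0.1506]
ee_rot: [0.0, 0.753, 0.658, -0.0]
ft_force: [-0.6, -0.5, -1.5]
opening: 0.0207
grasp_force: 39.5
```

Request:
servo_tool --deltas '[[[-1, 0.2, -0.12, 0, 0], [-1, 0.4, -0.24, 0, 0], [-1, 0.57, -0.35, 0, 0], [-1, 0.57, -0.35, 0, 0], [-1, 0.57, -0.35, 0, 0], [-1, 0.57, -0.35, 0, 0], [-1, 0.57, -0.35, 0, 0], [-1, 0.57, -0.35, 0, 0]]]'

```text
time_s: 35.65
position: [0.4904, 0.1071, 0.1505]
ee_rot: [0.0, 0.753, 0.658, -0.0]
ft_force: [-0.0, 1.2, -1.9]
opening: 0.0205
grasp_force: 39.5
```

```bash
python3 - <<'E'
from h import *
s=sensors.get_state();c=cam("wrist",s);w=eyes.snapshot("wrist");cv2.imwrite("pics/q1.png",w)
print(s["position"],s["ee_rot"],s["ft_force"])
p=proj(c,(.502,.203,.044))[0];print("expect",p)
g=w.astype(int);x0,y0=int(p[0])-55,max(0,int(p[1])-55);r=g[y0:y0+110,x0:x0+110]
for T in(170,185,200):
    m=((r.max(2)<T)&(r.max(2)-r.min(2)<25)).astype(np.uint8);m=cv2.morphologyEx(m,cv2.MORPH_OPEN,np.ones((5,5)))
    k=max(cv2.findContours(m,0,cv2.CHAIN_APPROX_NONE)[0],key=cv2.contourArea);h=cv2.convexHull(k)[:,0]+[x0,y0];b=cv2.boundingRect(h)
    P=plane(c,h,.005)[:,:2].astype(np.float32)*1000
    print(T,b,cv2.minEnclosingCircle(P))
v=g[int(p[1]),x0:x0+110].max(1);print([int(t) for t in v[::2]])
v=g[y0:y0+110,int(p[0])].max(1);print(y0,[int(t) for t in v[::2]])
H=cv2.HoughCircles(cv2.resize(cv2.cvtColor(w[y0:y0+110,x0:x0+110],cv2.COLOR_BGR2GRAY),None,fx=4,fy=4,interpolation=cv2.INTER_CUBIC),cv2.HOUGH_GRADIENT,1,20,param1=80,param2=25,minRadius=80,maxRadius=190)
if H is not None:
  for h in H[0][:6]:
    u=h[:2]/4+[x0,y0];print(u,h[2]/4,"z44",plane(c,[u],.044)[0][:2].round(4),"z5",plane(c,[u],.005)[0][:2].round(4))
E
```

```text
[0.49044587 0.10705115 0.15053561] [ 2.51308978e-04  7.52992372e-01  6.58029198e-01 -2.24840407e-06] [-0.02944758  1.23620058 -1.86915189]
expect [315.06563218  86.29410962]
170 (275, 50, 79, 83) ((500.3817443847656, 200.17630004882812), 35.830997467041016)
185 (274, 50, 81, 88) ((499.42266845703125, 198.4478759765625), 38.262142181396484)
200 (260, 45, 95, 96) ((488.7626953125, 192.8770294189453), 50.7110710144043)
[239, 239, 238, 238, 239, 239, 233, 199, 175, 131, 122, 73, 58, 80, 106, 111, 120, 123, 125, 136, 203, 207, 206, 180, 154, 132, 129, 122, 112, 160, 209, 191, 207, 176, 185, 189, 118, 109, 137, 191, 150, 74, 141, 192, 134, 136, 140, 184, 227, 238, 239, 240, 240, 241, 241]
31 [237, 237, 237, 237, 237, 239, 236, 192, 172, 189, 123, 61, 62, 63, 81, 135, 172, 210, 221, 202, 202, 187, 192, 202, 148, 138, 136, 125, 113, 111, 124, 125, 100, 114, 139, 148, 133, 110, 113, 126, 129, 128, 127, 120, 116, 100, 91, 106, 108, 110, 134, 167, 179, 187, 187]
[311.875  82.875] 31.7 z44 [0.5    0.2057] z5 [0.4997 0.2094]
[314.125  91.625] 39.55 z44 [0.5008 0.1994] z5 [0.5006 0.2021]
[306.625  84.875] 37.725 z44 [0.4959 0.2048] z5 [0.4949 0.2084]
[317.375  85.875] 36.225 z44 [0.5038 0.2031] z5 [0.5041 0.2063]
[308.875  89.375] 31.55 z44 [0.4971 0.2015] z5 [0.4963 0.2045]
[301.125  83.625] 43.2 z44 [0.4919 0.2062] z5 [0.4902 0.2101]
```

Request:
servo_tool --deltas '[[[-1, 0.2, -0.018, 0, 0], [-1, 0.4, -0.018, 0, 0], [-1, 0.464, -0.018, 0, 0], [-1, 0.464, -0.018, 0.15, 0], [-1, 0.464, -0.018, 0.3, 0], [-1, 0.464, -0.018, 0.3, 0], [-1, 0.464, -0.018, 0.3, 0], [-1, 0.464, -0.018, 0.3, 0]]]'

```text
time_s: 36.5
position: [0.4995, 0.2005, 0.0918]
ee_rot: [0.0, 0.753, 0.659, 0.001]
ft_force: [-0.4, -0.3, -1.5]
opening: 0.0206
grasp_force: 39.5
```

```bash
python3 - <<'E'
from h import *
s=sensors.get_state();print(s["position"],s["ft_force"])
c=cam("wrist",s);w=eyes.snapshot("wrist");cv2.imwrite("pics/q2.png",w);g=w.max(2).astype(int)
print("row at col318",[(i,int(g[i,318]),int(g[i+3,318])) for i in range(100,345,2) if abs(g[i+3,318]-g[i,318])>20])
print("foot edge toward +x expected",proj(c,[(.5005+.036*.134,.203+.036*.991,.005),(.5005+.0265*.134,.203+.0265*.991,.044)]))
# scene/side: lid plate & pot foot blobs
for n in("scene","side"):
    C=cam(n);i=eyes.snapshot(n);cv2.imwrite(f"pics/q2{n}.png",i)
    O=s["position"]+np.array([.134,.991,0])*.0035-[0,0,.039]
    a=np.linspace(0,2*np.pi,72);ring=lambda o,r:proj(C,o+r*np.c_[np.cos(a),np.sin(a),0*a])
    L=ring(O,.033);F=ring(np.array([.5005,.203,.005]),.036)
    print(n,"lid ring cols",L[:,0].min().round(1),L[:,0].max().round(1),"rows",L[:,1].min().round(1),L[:,1].max().round(1),"foot cols",F[:,0].min().round(1),F[:,0].max().round(1),"rows",F[:,1].max().round(1))
    cc=int(F[:,0].mean());rr=int(F[F[:,0].argmin(),1])
    v=i[rr].max(1).astype(int);print(" foot row",rr,[(k,int(v[k])) for k in range(cc-34,cc+35)])
E
```

```text
[0.49951527 0.20050476 0.09181595] [-0.42361935 -0.2905047  -1.51938612]
row at col318 [(112, 225, 193), (164, 171, 110), (166, 138, 98), (176, 100, 78), (178, 89, 65), (188, 76, 99), (192, 99, 149), (194, 131, 154), (230, 156, 67), (232, 116, 10), (288, 11, 95), (290, 44, 159), (292, 138, 164), (296, 166, 221), (298, 204, 226), (340, 225, 171), (342, 213, 40), (344, 102, 13)]
foot edge toward +x expected [[317.75236395 168.14136188]
 [317.74270517 195.26050511]]
scene lid ring cols 377.4 402.0 rows 222.9 243.1 foot cols 373.7 399.6 rows 253.6
 foot row 241 [(352, 231), (353, 234), (354, 215), (355, 182), (356, 186), (357, 186), (358, 182), (359, 184), (360, 189), (361, 191), (362, 184), (363, 174), (364, 174), (365, 174), (366, 171), (367, 170), (368, 172), (369, 173), (370, 172), (371, 171), (372, 166), (373, 172), (374, 144), (375, 100), (376, 104), (377, 101), (378, 76), (379, 59), (380, 65), (381, 64), (382, 68), (383, 74), (384, 96), (385, 114), (386, 119), (387, 122), (388, 119), (389, 121), (390, 121), (391, 121), (392, 119), (393, 119), (394, 118), (395, 121), (396, 121), (3
[... 509 characters left out ...]
91), (256, 191), (257, 189), (258, 185), (259, 188), (260, 192), (261, 187), (262, 190), (263, 191), (264, 175), (265, 172), (266, 144), (267, 128), (268, 123), (269, 120), (270, 124), (271, 123), (272, 123), (273, 128), (274, 131), (275, 132), (276, 132), (277, 132), (278, 138), (279, 131), (280, 127), (281, 130), (282, 133), (283, 130), (284, 130), (285, 127), (286, 119), (287, 108), (288, 140), (289, 149), (290, 147), (291, 153), (292, 189), (293, 190), (294, 190), (295, 190), (296, 189), (297, 190), (298, 187), (299, 187), (300, 189), (301, 188), (302, 188), (303, 185), (304, 185), (305, 184), (306, 189), (307, 186), (308, 189), (309, 187), (310, 190), (311, 188), (312, 187), (313, 189)]
```

The pot estimate is confirmed in both fixed views, with the foot edges within 1 px. Lowering the lid slowly.

Request:
servo_tool --deltas '[[[-1, 0, 0, 0.01, 0], [-1, 0, 0, 0.02, 0], [-1, 0, 0, 0.03, 0], [-1, 0, 0, 0.04, 0], [-1, 0, 0, 0.05, 0], [-1, 0, 0, 0.06, 0], [-1, 0, 0, 0.06, 0], [-1, 0, 0, 0.06, 0]]]'

```text
time_s: 37.45
position: [0.4986, 0.2008, 0.0784]
ee_rot: [-0.0, 0.752, 0.659, -0.0]
ft_force: [-0.1, -0.3, -0.9]
opening: 0.0206
grasp_force: 39.5
```

Request:
servo_tool --deltas '[[[-1, 0, 0, 0.006, 0], [-1, 0, 0, 0.012, 0], [-1, 0, 0, 0.016, 0], [-1, 0, 0, 0.02, 0], [-1, 0, 0, 0.024, 0], [-1, 0, 0, 0.028, 0], [-1, 0, 0, 0.028, 0], [-1, 0, 0, 0.028, 0]]]'

```text
time_s: 38.25
position: [0.4986, 0.2006, 0.0736]
ee_rot: [-0.0, 0.752, 0.659, 0.0]
ft_force: [-2.6, -1.1, 9.9]
opening: 0.0209
grasp_force: 40.4
```

Contact comes at the predicted seating height. Releasing and retreating straight up.

Request:
servo_tool --deltas '[[[-1, 0, 0, 0.004, 0], [-1, 0, 0, 0.004, 0], [-1, 0, 0, -0.004, 0], [0, 0, 0, -0.004, 0], [0, 0, 0, -0.004, 0], [0, 0, 0, -0.004, 0], [0.4, 0, 0, -0.004, 0], [0.4, 0, 0, -0.004, 0]]]'

```text
time_s: 39.05
position: [0.4986, 0.2008, 0.0736]
ee_rot: [0.0, 0.752, 0.659, -0.0]
ft_force: [-0.0, -0.0, 0.7]
opening: 0.06
grasp_force: 0.0
```

Request:
servo_tool --deltas '[[[0.4, 0, 0, -0.1, 0], [0.4, 0, 0, -0.3, 0], [0.4, 0, 0, -0.45, 0], [0.4, -0.4, 0, -0.45, 0], [0.4, -0.4, 0, -0.45, 0], [0.4, -0.4, 0, -0.45, 0], [0.4, -0.4, 0, -0.45, 0], [0.4, -0.4, 0, -0.45, 0]]]'

```text
time_s: 39.85
position: [0.4882, 0.1226, 0.1635]
ee_rot: [-0.0, 0.752, 0.659, 0.0]
ft_force: [0.5, -0.1, -0.3]
opening: 0.0596
grasp_force: 0.0
```

```bash
python3 - <<'E'
from h import *
s=sensors.get_state();print(s["position"],s["ft_force"],s["opening"],s["time_s"])
c=cam("wrist",s);w=eyes.snapshot("wrist");cv2.imwrite("pics/r1.png",w);g=w.astype(int)
p=proj(c,(.5005,.203,.048))[0];print("expect plate",p)
x0,y0=int(p[0])-60,max(0,int(p[1])-60);r=g[y0:y0+120,x0:x0+120]
k=max(cv2.findContours(((r.max(2)<60)).astype(np.uint8),0,cv2.CHAIN_APPROX_NONE)[0],key=cv2.contourArea)
print("knob",cv2.boundingRect(k+np.array([x0,y0])),"expected knob pts top/root",proj(c,[(.5005,.203,.074),(.5005,.203,.048)]).round(1).tolist())
# fixed views: knob blob vs upright expectation
for n in("scene","side"):
    C=cam(n);i=eyes.snapshot(n);cv2.imwrite(f"pics/r1{n}.png",i);q=proj(C,[(.5005,.203,.074),(.5005,.203,.048),(.5005,.203,.061)])
    a,b=q[2].astype(int);R=i[b-16:b+14,a-16:a+16].max(2)
    m=(R<60).astype(np.uint8);ks=cv2.findContours(m,0,cv2.CHAIN_APPROX_NONE)[0];K=max(ks,key=cv2.contourArea)
    print(n,"exp top,root,mid",q.round(1).tolist(),"knob bbox",(cv2.boundingRect(K+np.array([a-16,b-16]))))
    th=np.linspace(0,2*np.pi,180);cyl=np.vstack([np.array([.5005,.203,z])+.011*np.c_[np.cos(th),np.sin(th),0*th] for z in(.048,.074)])
    E=proj(C,cyl);print("  expected bbox",E.min(0).round(1),E.max(0).round(1))
    row=lambda z,r:proj(C,np.array([.5005,.203,z])+r*np.c_[np.cos(th),np.sin(th),0*th])
    for z in(.048,.035):print("  lid ring",z,row(z,.033).min(0).round(1),row(z,.033).max(0).round(1))
E
```

```text
[0.48819836 0.12263615 0.16353118] [ 0.524278   -0.12972805 -0.31525853] 0.059613957586639454 39.85
expect plate [319.24788801 108.22051301]
knob (305, 92, 28, 29) expected knob pts top/root [[319.4, 107.7], [319.2, 108.2]]
scene exp top,root,mid [[390.5, 228.2], [389.0, 233.7], [389.8, 231.0]] knob bbox (387, 226, 8, 11)
  expected bbox [384.9 224.8] [394.7 237.1]
  lid ring 0.048 [376.8 223.8] [401.3 244. ]
  lid ring 0.035 [376.2 226.6] [400.4 246.7]
side exp top,root,mid [[277.5, 154.0], [278.1, 161.7], [277.8, 157.9]] knob bbox (280, 154, 1, 3)
  expected bbox [273.5 151.7] [282. 164.]
  lid ring 0.048 [266.2 155. ] [289.9 168.7]
  lid ring 0.035 [266.6 158.7] [290.1 172.5]
```

```bash
python3 - <<'E'
from h import *
s=sensors.get_state();c=cam("wrist",s);w=cv2.imread("pics/r1.png");g=w.max(2).astype(int)
for cols in(319,):
    v=g[40:190,cols];print("col",[(40+i,int(v[i]),int(v[i+2])) for i in range(0,147) if abs(v[i+2]-v[i])>18])
v=g[107,240:400];print("row",[(240+i,int(v[i]),int(v[i+2])) for i in range(0,157) if abs(v[i+2]-v[i])>18])
e=np.array([.134,.991,0]);f=np.array([.991,-.134,0]);O=np.array([.5005,.203,0])
for z,r in((.074,.011),(.048,.033),(.035,.033),(.005,.036)):print(z,r,proj(c,[O+[0,0,z]+t for t in(r*e,-r*e,r*f,-r*f)]).round(1).tolist())
for n in("scene","side"):
    a=cv2.imread(f"pics/r1{n}.png").astype(int);b=cv2.imread(f"pics/{n}0.png").astype(int);C=cam(n)
    print(n,{k:round(float(np.abs(a-b)[q[1]-14:q[1]+14,q[0]-14:q[0]+14].max(2).mean()),1) for k,X in dict(cup=(.746,-.175,.03),spool=(.731,.194,.023),jar=(.648,.379,.042),jarb=(.882,-.45,.042),sdr=(.618,-.395,.01),g1=(.466,-.347,.03),g2=(.351,-.246,.03)).items() for q in[proj(C,X)[0].astype(int)]})
a=cv2.imread("pics/r1side.png").max(2).astype(int)
for col in(268,273,278,283,288):print(col,[(r,int(a[r,col])) for r in range(150,186,1)][::2])
E
```

```text
col [(88, 234, 179), (89, 226, 101), (90, 179, 45), (91, 101, 29), (119, 25, 89), (120, 33, 167), (121, 89, 216), (122, 167, 231), (138, 231, 201), (139, 226, 174), (140, 201, 164)]
row [(275, 227, 206), (276, 221, 177), (277, 206, 165), (298, 168, 200), (299, 175, 229), (300, 200, 231), (301, 229, 201), (302, 231, 121), (303, 201, 49), (304, 121, 28), (305, 49, 29), (331, 27, 92), (332, 42, 151), (333, 92, 185), (334, 151, 194), (340, 194, 229), (341, 208, 233), (358, 229, 201), (359, 216, 194), (366, 200, 227), (367, 212, 231)]
0.074 0.011 [[319.6, 90.8], [319.5, 123.7], [335.1, 107.6], [304.0, 107.4]]
0.048 0.033 [[319.6, 62.2], [319.2, 149.9], [360.9, 108.2], [277.9, 107.9]]
0.035 0.033 [[319.5, 65.0], [319.1, 148.0], [358.6, 108.5], [280.0, 108.1]]
0.005 0.036 [[319.4, 66.8], [319.0, 147.4], [357.4, 108.9], [281.0, 108.6]]
scene {'cup': 3.7, 'spool': 3.5, 'jar': 3.7, 'jarb': 3.4, 'sdr': 3.2, 'g1': 3.2, 'g2': 3.2}
side {'cup': 12.6, 'spool': 11.3, 'jar': 20.5, 'jarb': 11.8, 'sdr': 11.1, 'g1': 11.1, 'g2': 11.7}
268 [(150, 151), (152, 153), (154, 155), (156, 237), (158, 218), (160,
[... 329 characters left out ...]
 134), (180, 133), (182, 151), (184, 187)]
278 [(150, 156), (152, 117), (154, 84), (156, 80), (158, 70), (160, 79), (162, 66), (164, 203), (166, 217), (168, 169), (170, 165), (172, 164), (174, 138), (176, 138), (178, 137), (180, 129), (182, 142), (184, 192)]
283 [(150, 150), (152, 186), (154, 230), (156, 225), (158, 230), (160, 211), (162, 175), (164, 230), (166, 203), (168, 158), (170, 165), (172, 130), (174, 132), (176, 131), (178, 135), (180, 136), (182, 156), (184, 171)]
288 [(150, 146), (152, 237), (154, 226), (156, 226), (158, 225), (160, 226), (162, 228), (164, 175), (166, 131), (168, 184), (170, 136), (172, 134), (174, 135), (176, 133), (178, 125), (180, 159), (182, 181), (184, 200)]
```

```bash
python3 - <<'E'
from h import *
C=cam("side");a=cv2.imread("pics/r1side.png");th=np.linspace(0,2*np.pi,2000)
def near(z,r,col,cx=.4995,cy=.203,tilt=0):
    E=np.c_[cx+r*np.cos(th),cy+r*np.sin(th),z+np.tan(np.radians(tilt))*r*np.sin(th)];p=proj(C,E);m=abs(p[:,0]-col)<.4
    return p[m][:,1].min().round(1),p[m][:,1].max().round(1)
for col in(269,273,278,283,287):
    print(col,"plate",near(.048,.033,col),"ring",near(.035,.033,col),"plate if tilted 5deg",near(.048,.033,col,tilt=5),near(.048,.033,col,tilt=-5),[int(v) for v in a[150:186,col].max(1)])
E
```

```text
269 plate (np.float64(157.4), np.float64(167.1)) ring (np.float64(161.4), np.float64(170.7)) plate if tilted 5deg (np.float64(156.6), np.float64(167.6)) (np.float64(158.1), np.float64(166.7)) [154, 155, 151, 145, 167, 209, 235, 225, 215, 212, 220, 205, 166, 171, 169, 171, 168, 162, 148, 157, 147, 119, 127, 128, 126, 118, 129, 133, 135, 132, 147, 168, 169, 169, 178, 198]
273 plate (np.float64(155.7), np.float64(168.5)) ring (np.float64(159.6), np.float64(172.2)) plate if tilted 5deg (np.float64(154.9), np.float64(169.2)) (np.float64(156.6), np.float64(167.7)) [155, 153, 158, 142, 130, 155, 159, 179, 171, 165, 182, 217, 232, 203, 149, 158, 166, 166, 163, 162, 166, 163, 149, 132, 136, 135, 134, 135, 134, 136, 133, 134, 151, 179, 187, 190]
278 plate (np.float64(155.0), np.float64(168.7)) ring (np.float64(158.8), np.float64(172.6)) plate if tilted 5deg (np.float64(154.2), np.float64(169.6)) (np.float64(155.8), np.float64(167.9)) [156, 150, 117, 78, 84, 80, 80, 78, 70, 79, 79, 83, 66, 145, 203, 211, 217, 206, 169, 171, 165, 172, 164, 129, 138, 136, 138, 136, 137, 133, 129, 137, 142, 170, 192, 190]
283 plate (np.float64(155.5), np.float64(167.9)) ring (np.float64(159.2), np.float64(171.8)) plate if tilted 5deg (np.float64(154.8), np.float64(168.8)) (np.float64(156.1), np.float64(167.1)) [150, 142, 186, 238, 230, 227, 225, 230, 230, 231, 211, 177, 175, 202, 230, 227, 203, 162, 158, 160, 165, 156, 130, 132, 132, 130, 131, 135, 135, 136, 136, 139, 156, 170, 171, 178]
287 plate (np.float64(157.0), np.float64(166.0)) ring (np.float64(160.6), np.float64(170.0)) plate if tilted 5deg (np.float64(156.6), np.float64(166.7)) (np.float64(157.4), np.float64(165.3)) [141, 185, 235, 230, 226, 227, 226, 225, 225, 225, 228, 225, 226, 230, 224, 192, 144, 140, 137, 120, 111, 112, 113, 118, 115, 120, 128, 133, 137, 132, 147, 170, 181, 189, 202, 200]
```

In the side view the lid's lower edge matches the fully seated, level prediction to within 0.3 px (172.5 against 172.6). The bystanders are unchanged, so I'm handing it in.

```bash
python3 -c "
from rig import job
print(job.close_job())"
```

```text
the job is handed in; nothing more can be done
None
```

The job is handed in at about 40 s on the clock: the barrel stands in the pot, and the lid, stood on edge in the slot, let go, then retaken by its knob, sits on the pot knob up, seated and level as far as the last camera views show, with the bystanders seemingly undisturbed; no verdict came back.

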